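Close and pin the phone screen-bonding jig and keep it pressed

TASK

Bond the phone's screen: push the jig's yellow-fronted phone tray fully home past its click, then fold the open lid down shut, then take the red-handled pin from its blue stand and push it all the way through the aligned holes of the lid's red tongue and the jig's two lugs until its collar meets the lug. Let go of the pin, then press the orange plunger on the lid well down (three quarters of its travel or more) with the fingers and finish while still holding it pressed. Leave the mug, the screwdriver and the jar alone.

Things in the scene. Friction and masses are not known exactly. Their poses are not given: they have to be found in the camera images.
- jig: Fixed grey clamshell jig, base 130 (x) x 190 (y) x 45 (z) mm; origin: centre of its underside. Its x points from its front (x = -65, where the tray slides out) to its back, y to its left; it may be turned. Lid hinge line: parallel to x at y = 105, z = 50. Beyond the right wall (y = -95 to -143) two steel lugs, 64 high, x -45 to -35 and -19 to -9, each with an 11 mm hole along x.
- jig_bore (a point): Centre of the hole mouth on the front lug's -x face, chamfered: jig point (-45, -131, 50) mm; axes as the jig's. The pin goes in here along the jig's +x, through lug, lid tongue (between the lugs, x -33 to -21, same 11 mm hole when the lid is shut) and second lug.
- tray (a joint): How far the phone tray is pulled out of the jig's front (m): 0 = fully home, at most 0.075. Slides along the jig's x with about 1 N friction; between 13 and 6 mm a sprung ball resists with 2 to 3 N, then it clicks in; a hard stop at 0.
- tray_front (a point): Point on the outer (-x) face of the tray's upright yellow front panel (146 wide in y, 12 to 43 mm above the surface): 35 mm right of its middle, 27.5 mm above the surface; jig point (-65, -35, 27.5) mm when home. Push here towards the jig's +x, clear of the open lid on the left.
- lid (a joint): Lid angle (rad): 0 = shut flat against a hard stop, holes lined up; 1.6 = just past upright. Stiff hinge, stays where left; about 2 N at the free edge moves it. Aluminium frame, clear windows, 130 (jig x) wide, 10 thick, centred on the hinge line's height, from 10 to 200 mm from it; red tongue to 248, its hole at 236. Open, it stands up to 300 mm high on the jig's left, outer face to jig +y.
- lid_edge (a point): Middle of the lid's free edge on the outer face: 190 mm from the hinge line, 5 mm above mid-thickness, jig x = 0. With the lid shut: jig point (0, -85, 55) mm. Own z is the outer face's normal.
- plunger (a joint): How far the orange plunger is pressed into the lid (m): 0 = up, 0.012 = fully down. Spring: 2.7 N to start, 13.5 N fully down.
- plunger_top (a point): Centre of the top of the orange plunger cap (32 mm across, 12 thick) in the middle of the lid. With the lid shut and unpressed: jig point (0, 0, 87) mm. Pressed towards the lid along the lid's normal.
- stand: Fixed blue pin stand: base 120 (x) x 50 (y) x 12 mm, origin centre of its underside. A notched post at x = +30 carries the pin's shaft and a ledge 8 mm wide at x = -20 its handle; the pin lies along the stand's x. Lift the pin straight up by at least 15 mm.
- pin: Loose locking pin, 60 g, lying level in the stand with its axis 55 mm above the surface. Origin on the axis at the front face of its brass collar (18 across, 4 thick, at x -4 to 0). Own x runs along the shaft to the tip: steel shaft 8 mm thick, 50 long, last 8 mm tapered. Behind the collar a flat red handle: x -34 to -4, 12 wide (y), 26 high (z, -13 to +13).
- pin_grip (a point): Middle of the red handle, pin point (-19, 0, 0) mm: grip it here from above, fingers closing along the pin's y across the 12 mm.
- pin_tip (a point): Tip of the pin's shaft, pin point (50, 0, 0) mm. Fully home it lies at jig x = +5 mm.
- mug: Green cup, 76 across, 85 high, origin centre of its underside. Bystander.
- screwdriver: Screwdriver, 150 long, lying. Bystander.
- jar: Small pale jar with a white cap, 60 across, 75 high, origin centre of its underside. Bystander.
Not all that is in view belongs to the job. Leave any black or pink look-alike of the pin alone.

How it is judged:
On the way, in this order (a step that is already met when the one before it is completed fails the run):
1. the tray is home (within 4 mm), past its detent (value of joint tray below 0.004 m), for 0.2 s.
2. the lid is shut (within 0.025 rad) with the tray still home (value of joint tray below 0.004 m and value of joint lid below 0.025 rad), for 0.2 s.
3. the pin is through all three holes, its collar within 4 mm of the lug, and let go (all of step 2 and x of pin_tip in the frame of jig above 0.001 m and y of pin_tip in the frame of jig between -0.136 and -0.126 m and z of pin_tip in the frame of jig between 0.045 and 0.055 m and angle between the x axis of pin and the x axis of jig, either way round below 0.15 rad and contact force between the fingers and pin below 0.2 N), for 0.2 s.
At the end, for the whole second after the job is handed in: Tray home within 4 mm, lid shut within 0.025 rad, pin through all three holes (collar within 4 mm of the lug, tip within 5 mm of the axis, parallel within 0.15 rad) and let go; the fingers keep the plunger pressed at least 7 of its 12 mm, with over 3 N, through the last second (all of step 3 and value of joint plunger above 0.007 m and contact force between the fingers and jig above 3 N); the arm keeps its last pose, push and grip.
It fails at once if the mug is shoved (more than 30 mm) or tipped (distance of mug from where it was at the start of the episode above 0.03 m or angle between mug's own z axis and vertical above 0.5 rad).
It fails at once if the screwdriver is shoved (more than 30 mm) (distance of screwdriver from where it was at the start of the episode above 0.03 m).
It fails at once if the jar is shoved (more than 30 mm) or tipped (distance of jar from where it was at the start of the episode above 0.03 m or angle between jar's own z axis and vertical above 0.5 rad).
It also fails if it takes over 72 s, if anything falls off the work surface, if the arm or the gripper's body presses on something with over 40 N, if the wrist force passes 120 N, or if a joint passes its speed limit or range.

ROBOT

A 7-joint arm with a two-finger parallel gripper is mounted at the origin on the work surface. World frame = base frame: x ahead of the robot, y to its left, z up, the work surface at z = 0. Lengths are in m, angles in rad, forces in N, time in s.
With the tool pointing down it reaches from about 0.4 to 0.875 m from the base axis. Payload 19.3 kg.
Tool frame: the origin (TCP) lies between the finger pads; the fingertips stand 11 mm ahead of it and the grasp point (between the pads) lies 8 mm behind it; z points along the fingers, y is the line along which they close (so a half turn about z gives the same grasp; the last joint's range is limited). The gripper opens to 85 mm and grips with 20 to 120 N. Pads are 22 mm wide; open, the fingers measure 114 mm over their backs; the gripper's body (76 mm by 85 mm) begins 54 mm behind the grasp point. The pads swing forward as they close: fully open they stand 13 mm farther back than shut.
Start: joints at [-1.27, 0.521, -0.036, 1.599, 0.021, 1.021, -0.113], TCP at [0.226, 0.583, 0.216] pointing down, gripper open.
Joint ranges: [-2.91, 2.91], [-0.3, 2.13], [-1.5, 1.42], [0.17, 2.43], [-1.26, 4.41], [0.16, 1.93], [-2.52, 2.52]. Speed limits (rad/s): [1.89, 1.89, 2.39, 2.39, 3.01, 3.01, 3.01].

INTERFACE

Orientations are given as a unit quaternion [w, x, y, z].
In Python, from cell import robot gives the robot as it stands.
- The arm moves only by the shell command python3 -m creep 'ROWS' [FORCE]. ROWS is JSON, a list of rows, each an object of numbers: "tx", "ty", "tz": the shift along the tool's x, y, z in m; "yaw": the turn about the tool's z in degrees; "gripper": the finger opening in m, from 0 to 0.0854. A call has exactly 8 rows; each row is the pose to reach, as a shift and turn from the pose commanded when the call began, along the tool's axes at that moment; what a row does not reach only later rows make up. A row lasts 1/12 s, in which the tool goes at most 41.7 mm and 7.16 degrees, less where a joint would pass 70% of its speed; a pose out of reach is approached as far as the arm can. A call with a gripper value outside its range is refused whole. The fingers move at their own pace and stop on an object; FORCE is the grip in N (left out, the last holds). Time passes only in rows, so rows that repeat a pose let the fingers close, or fill a call up. It gives the time, the measured TCP pose, the force, the opening and the grip force at its end, in the units of the state.
- robot.get_state(): the state, without advancing time (a new reading comes with each control period).
- robot.get_image(name): name is "scene" or "top" or "wrist"; returns the picture (480x640x3 uint8, red, green, blue); there is no depth.
- robot.camera_info(name): a dict with "vertical_fov" (degrees; the focal length in pixels is half the picture's height over the tangent of half this angle, whatever the lens; pixels are square), "cx", "cy" (the principal point, pixels), "k1" (the pictures are not rectified: a ray, as slopes to the right and down, at radius r is drawn at 1 + k1 r^2 times it, then the intrinsics apply), "view" (4x4, takes a point from world to camera coordinates). Camera axes: x right, y down, z forward; pixel columns grow to the right and rows downward; lengths in m; the calibration is good to about 2 mm. A picture is of the moment at which its call begins: read the wrist's pose just before it. camera_info takes no time and is no camera call; for the wrist camera it gives the pose at the moment of the call.
- robot.finish_job(): hands the job in; it is judged then, once.
The state is a dict: "time": time; "joint_positions": joint angles; "joint_vel": joint speeds; "joint_efforts": joint torques, N m; "position": TCP position; "tool_rot": TCP orientation; "force": force on the tool from outside, world axes, zero at the start; "wrist_torque": the same for the moment, N m; "opening": finger opening in m; "gripper_force": force on a finger pad.
Only numpy, scipy, OpenCV 4.12 (cv2) and the standard library are available. Lean on these libraries where they do the work, as an engineer would, in place of code of your own. Each camera call takes 0.05 s, during which the arm holds its last target. There are 200 camera calls.

## Working session

There is one attempt and no reset: what is moved stays moved. The work goes in short steps, Python scripts to look and compute and a shell command to move; the robot and the scene stay as the last step left them, time stands still between calls to the robot, and variables do not carry over. Pictures are saved under pics/ and viewed, at most 10 in all, crops included, and the job is handed in when it is done.

```bash
ls; mkdir -p pics
cat > h.py <<'E'
import numpy as np,cv2
from cell import robot
from scipy.spatial.transform import Rotation as R
def KI(i):
    f=240/np.tan(np.radians(i["vertical_fov"])/2)
    return np.array([[f,0,i["cx"]],[0,f,i["cy"]],[0,0,1]]),np.array([i["k1"],0,0,0,0.]),np.array(i["view"])
def ray(i,px):
    K,d,V=KI(i); p=cv2.undistortPoints(np.array(px,float).reshape(-1,1,2),K,d).reshape(-1,2)
    D=np.c_[p,np.ones(len(p))]@V[:3,:3]; o=-V[:3,:3].T@V[:3,3]
    return o,D/np.linalg.norm(D,axis=1)[:,None]
def plane(i,px,z):
    o,D=ray(i,px); return o+D*((z-o[2])/D[:,2])[:,None]
def proj(i,P):
    K,d,V=KI(i); return cv2.projectPoints(np.array(P,float).reshape(-1,1,3),cv2.Rodrigues(V[:3,:3])[0],V[:3,3],K,d)[0].reshape(-1,2)
def tri(i1,p1,i2,p2):
    o1,a=ray(i1,p1);o2,b=ray(i2,p2);a=a[0];b=b[0]
    s=np.linalg.lstsq(np.c_[a,-b],o2-o1,rcond=None)[0]
    P,Q=o1+a*s[0],o2+b*s[1]; return (P+Q)/2,np.linalg.norm(P-Q)
def snap(n,f=None):
    i=robot.camera_info(n); im=robot.get_image(n)[:,:,::-1].copy()
    if f: cv2.imwrite("pics/"+f,im)
    return i,im
E
python3 - <<'E'
from h import *
for n in("scene","top","wrist"):
    i,im=snap(n,n+"0.png"); print(n,i)
s=robot.get_state();print(s)
E
```

```text
pics
scene {'vertical_fov': 52.79014196771275, 'cx': 319.5330406709665, 'cy': 242.40451198370184, 'k1': -0.003698264373943063, 'view': array([[-0.13395858,  0.99097653, -0.00454091,  0.08606486],
       [ 0.82558369,  0.10906413, -0.55363941, -0.46403568],
       [-0.54814841, -0.07791365, -0.83274413,  1.4137717 ],
       [ 0.        ,  0.        ,  0.        ,  1.        ]])}
top {'vertical_fov': 48.01869965071823, 'cx': 324.2974070627057, 'cy': 246.37601335634292, 'k1': -0.1247979646528795, 'view': array([[ 0.00718425, -0.99982984,  0.01699051, -0.0252168 ],
       [-0.99631918, -0.00860835, -0.08528769,  0.61630847],
       [ 0.08541943, -0.01631524, -0.99621149,  1.15616317],
       [ 0.        ,  0.        ,  0.        ,  1.        ]])}
wrist {'vertical_fov': 58.921430380569454, 'cx': 321.8309090444136, 'cy': 244.71198418102168, 'k1': -0.10261360054140109, 'view': array([[ 3.62396993e-01,  9.32023705e-01,  4.81377502e-04,
        -6.26205606e-01],
       [ 8.85963652e-01, -3.44647817e-01,  3.10300320e-01,
        -4.00246897e-02],
       [ 2.89373160e-01, -1.12025420e-01, -9.50
[... 183 characters left out ...]
2185336, -0.03632818,  1.59982839,  0.02122005,
        1.02107996, -0.11281041]), 'joint_vel': array([ 8.03529008e-04,  7.50893907e-04, -1.10717930e-03, -1.97634161e-03,
       -7.09144520e-04, -9.75807529e-05,  1.28388268e-03]), 'joint_efforts': array([ 5.14773928e-04, -9.27387714e+01,  1.97931826e+00, -3.70052612e+01,
        1.77937275e-02,  6.52870061e-03, -1.61213813e-05]), 'position': array([0.22643178, 0.58229057, 0.21569017]), 'tool_rot': array([-3.91082541e-05,  1.84354115e-01,  9.82859810e-01, -3.89817786e-04]), 'force': array([1.01764696, 0.01899218, 0.60813145]), 'wrist_torque': array([ 0.01706179, -0.02995257, -0.02651293]), 'gripper_force': 0.0, 'opening': 0.08568452275133671}
```

View pics/scene0.png

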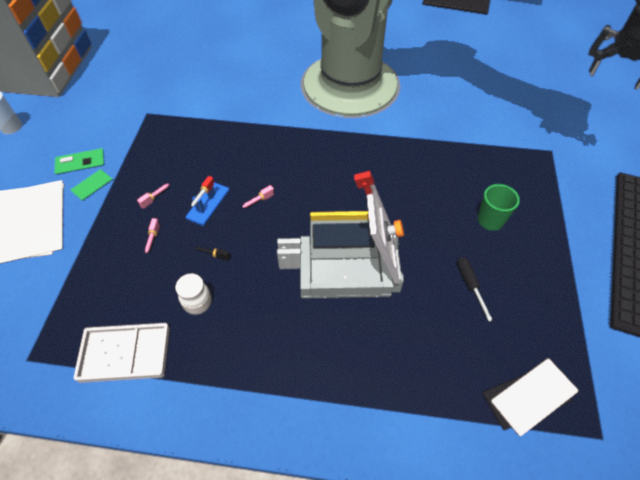

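View pics/top0.png

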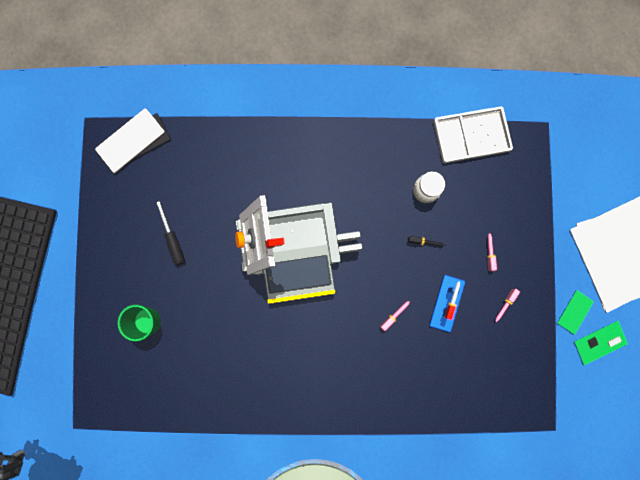

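The scene image shows the jig near (345,250), with its lid upright on the left (red tongue at (363,181), orange plunger at (398,229)). In the top image the jig is at (300,250): yellow front at (300,296), lugs at (348,241), and the pin in the blue stand at (447,303) with its handle toward the robot. The black and pink look-alikes lie around it.

```bash
cat >> h.py <<'E'
RNG={"red":[(0,150,110),(7,255,255)],"red2":[(174,150,110),(180,255,255)],"yellow":[(22,130,110),(34,255,255)],"orange":[(9,160,120),(20,255,255)],"blue":[(100,150,90),(118,255,255)]}
def mask(im,c,roi=None):
    h=cv2.cvtColor(im,cv2.COLOR_BGR2HSV); m=cv2.inRange(h,*RNG[c])
    if c=="red": m|=cv2.inRange(h,*RNG["red2"])
    if roi:
        z=np.zeros_like(m);x0,y0,x1,y1=roi;z[y0:y1,x0:x1]=m[y0:y1,x0:x1];m=z
    return m
def blobs(m,a=15):
    out=[]
    for c in cv2.findContours(m,cv2.RETR_EXTERNAL,cv2.CHAIN_APPROX_NONE)[0]:
        if cv2.contourArea(c)>=a:
            r=cv2.minAreaRect(c); out.append((cv2.contourArea(c),np.round(cv2.boxPoints(r),1).tolist()))
    return out
E
python3 - <<'E'
from h import *
I={n:robot.camera_info(n) for n in("scene","top")}
for n,roi in(("scene",(130,100,540,400)),("top",(80,120,545,425))):
    im=cv2.imread(f"pics/{n}0.png")
    for c in("red","yellow","orange","blue"):
        for a,b in blobs(mask(im,c,roi)): print(n,c,a,b)
im=cv2.imread("pics/top0.png");s=cv2.imread("pics/scene0.png")
cv2.imwrite("pics/c1.png",np.vstack([cv2.resize(im[185:310,225:375],(600,300*5//3-200),interpolation=cv2.INTER_CUBIC)]))
t=cv2.resize(im[190:310,230:370],None,fx=5,fy=5,interpolation=cv2.INTER_CUBIC)
cv2.imwrite("pics/c1.png",t)
E
```

```text
scene red 65.5 [[201.1999969482422, 184.60000610351562], [206.60000610351562, 173.8000030517578], [213.39999389648438, 177.1999969482422], [208.0, 188.0]]
scene red 246.5 [[352.79998779296875, 174.3000030517578], [369.79998779296875, 170.10000610351562], [375.0, 191.0], [358.1000061035156, 195.1999969482422]]
scene yellow 417.5 [[310.0, 211.0], [367.0, 211.0], [367.0, 219.0], [310.0, 219.0]]
scene orange 90.0 [[393.29998779296875, 220.8000030517578], [400.29998779296875, 219.3000030517578], [403.79998779296875, 234.89999389648438], [396.79998779296875, 236.5]]
scene blue 2034.0 [[130.0, 379.0], [309.0, 379.0], [309.0, 399.0], [130.0, 399.0]]
scene blue 817.0 [[183.3000030517578, 217.0], [213.8000030517578, 176.3000030517578], [230.60000610351562, 188.89999389648438], [200.10000610351562, 229.60000610351562]]
scene blue 11555.0 [[130.0, 149.0], [130.0, 100.0], [539.0, 100.0], [539.0, 149.0]]
top red 57.0 [[445.6000061035156, 317.29998779296875], [449.20001220703125, 305.3999938964844], [454.70001220703125, 307.1000061035156], [451.1000061035156, 318.8999938964844]]
top red 103.5 [[264.79998779296875, 239.5], [282.8999938964844, 237.3000030517578], [283.79998779296875, 244.60000610351562], [265.70001220703125, 246.89999389648438]]
top yellow 224.5 [[266.70001220703125, 299.20001220703125], [333.8999938964844, 289.20001220703125], [334.5, 293.6000061035156], [267.3999938964844, 303.5]]
top yellow 15.5 [[239.0, 239.0], [239.0, 234.0], [243.0, 234.0], [243.0, 239.0]]
top orange 58.0 [[236.0, 232.0], [244.0, 232.0], [244.0, 247.0], [236.0, 247.0]]
top blue 1186.0 [[428.20001220703125, 326.0], [443.6000061035156, 273.6000061035156], [465.79998779296875, 280.20001220703125], [450.3999938964844, 332.5]]
top blue 23.0 [[507.0, 120.0], [544.0, 120.0], [544.0, 122.0], [507.0, 122.0]]
top blue 105.0 [[80.0, 120.0], [84.0, 120.0], [84.0, 186.0], [80.0, 186.0]]
```

View pics/c1.png

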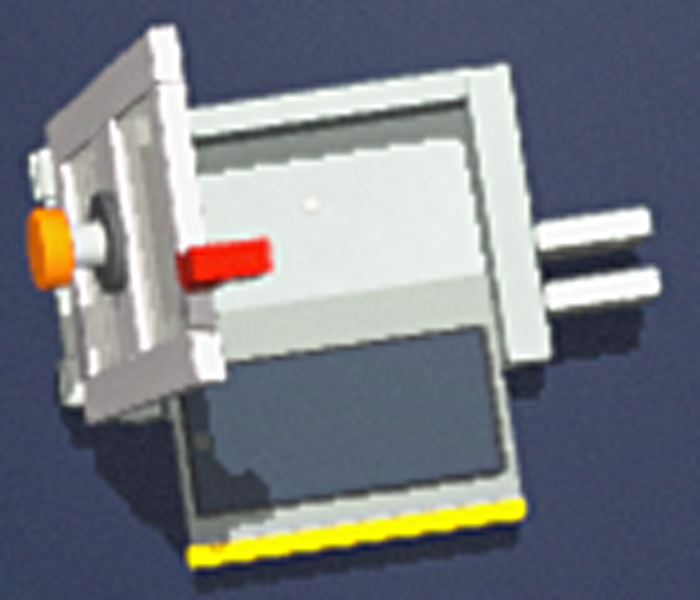

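The crop shows the jig turned by about 8°. The right wall's top corners are at crop (508,65) and (550,355), the lug ends at (650,207) to (660,298), and the yellow panel's ends at (188,555) and (525,508).

Run:
```python
from h import *
from scipy.optimize import least_squares
T=robot.camera_info("top");S=robot.camera_info("scene")
c=lambda u:(np.array(u,float)+.5)/5-.5+[230,190]
obs=[((508,65),(65,-95,45)),((550,357),(-65,-95,45)),((650,207),(-9,-143,64)),((655,233),(-19,-143,64)),((658,267),(-35,-143,64)),((661,297),(-45,-143,64))]
px=np.array([c(o[0]) for o in obs]);M=np.array([o[1] for o in obs])/1e3
def W(p,M): return np.c_[M[:,0]*np.cos(p[2])-M[:,1]*np.sin(p[2])+p[0],M[:,0]*np.sin(p[2])+M[:,1]*np.cos(p[2])+p[1],M[:,2]]
r=least_squares(lambda p:(proj(T,W(p,M))-px).ravel(),[.6,0,0.]);print(r.x,r.fun.reshape(-1,2).round(2))
Y=plane(T,[[266.9,300.5],[334,290.5]],.043);print("yel",Y,np.degrees(np.arctan2(*(Y[0]-Y[1])[[0,1]]))  )
# stand
b=[[428.2,326],[443.6,273.6],[465.8,280.2],[450.4,332.5]];print("stand top",plane(T,b,.012))
b=[[183.3,217],[213.8,176.3],[230.6,188.9],[200.1,229.6]];print("scene",plane(S,b,.012))
print("handle tri",tri(T,[450.2,312.2],S,[207.3,180.9]))
print("tongue tri",tri(T,[274.3,242],S,[364,182.6]))
s=robot.get_state();print(R.from_quat(s["tool_rot"],scalar_first=True).as_matrix().round(3))
```

```text
[0.63291043 0.04868581 0.15241224] [[ 0.44 -0.38]
 [ 0.83  0.21]
 [-0.38  0.53]
 [-0.68 -0.06]
 [-0.15  0.53]
 [-0.05 -0.83]]
yel [[ 0.49734384  0.10238141  0.043     ]
 [ 0.51996549 -0.04163619  0.043     ]] -8.926829404648984
stand top [[ 0.44248387 -0.25232763  0.012     ]
 [ 0.55896073 -0.28774493  0.012     ]
 [ 0.54440457 -0.33825215  0.012     ]
 [ 0.42798104 -0.3023574   0.012     ]]
scene [[ 0.54235255 -0.33556476  0.012     ]
 [ 0.41022478 -0.29661622  0.012     ]
 [ 0.44449264 -0.24559276  0.012     ]
 [ 0.57231022 -0.28673284  0.012     ]]
handle tri (array([ 0.47477201, -0.2857058 ,  0.07049453]), np.float64(0.003230363117983371))
tongue tri (array([0.60271021, 0.07317054, 0.26621842]), np.float64(0.0041651966354379925))
[[-0.932  0.362 -0.   ]
 [ 0.362  0.932 -0.001]
 [-0.    -0.001 -1.   ]]
```

```bash
cat >> h.py <<'E'
def go(x,y,z,yaw=None):
    "shift/turn in tool axes to world TCP x,y,z; yaw = world heading of tool y axis, deg"
    s=robot.get_state(); M=R.from_quat(s["tool_rot"],scalar_first=True).as_matrix()
    d=M.T@(np.array([x,y,z])-s["position"]); h=np.degrees(np.arctan2(M[1,1],M[0,1]))
    t=0 if yaw is None else -((yaw-h+90)%180-90)
    print("tx %.4f ty %.4f tz %.4f yaw %.1f"%(*d,t),"| pos",s["position"].round(4),"head %.1f"%h,"F",s["force"].round(1),"t %.2f"%s["time"])
JP=np.array([.6329,.0487,.1524])
def J(x,y,p=None):
    p=JP if p is None else p; c,s=np.cos(p[2]),np.sin(p[2]); return np.array([p[0]+x*c-y*s,p[1]+x*s+y*c])
E
python3 -m creep '[{"tx":-0.028,"ty":-0.029,"tz":0,"yaw":0,"gripper":0.0},{"tx":-0.056,"ty":-0.058,"tz":0,"yaw":0,"gripper":0.0},{"tx":-0.084,"ty":-0.087,"tz":0,"yaw":0,"gripper":0.0},{"tx":-0.112,"ty":-0.116,"tz":0,"yaw":0,"gripper":0.0},{"tx":-0.14,"ty":-0.145,"tz":0,"yaw":0,"gripper":0.0},{"tx":-0.168,"ty":-0.174,"tz":0,"yaw":0,"gripper":0.0},{"tx":-0.196,"ty":-0.203,"tz":0,"yaw":0,"gripper":0.0},{"tx":-0.224,"ty":-0.232,"tz":0,"yaw":0,"gripper":0.0}]' 40
python3 -m creep '[{"tx":-0.028,"ty":-0.029,"tz":0,"yaw":-3,"gripper":0.0},{"tx":-0.056,"ty":-0.058,"tz":0,"yaw":-7,"gripper":0.0},{"tx":-0.084,"ty":-0.087,"tz":0,"yaw":-11,"gripper":0.0},{"tx":-0.112,"ty":-0.116,"tz":0,"yaw":-15,"gripper":0.0},{"tx":-0.14,"ty":-0.145,"tz":0,"yaw":-19,"gripper":0.0},{"tx":-0.168,"ty":-0.174,"tz":0,"yaw":-23,"gripper":0.0},{"tx":-0.196,"ty":-0.203,"tz":0,"yaw":-27,"gripper":0.0},{"tx":-0.224,"ty":-0.232,"tz":0,"yaw":-30,"gripper":0.0}]'
python3 - <<'E'
from h import *
i,im=snap("wrist","w1.png")
go(*J(-.17,-.04),.03,98.7)
E
```

```text
time: 0.82
position: [0.3514, 0.2832, 0.2161]
tool_rot: [0.0, 0.184, 0.983, 0.0]
force: [1.0, 0.7, -0.5]
opening: -0.0003
gripper_force: 0.0
time: 1.48
position: [0.4762, -0.0143, 0.2162]
tool_rot: [0.0, -0.078, 0.997, 0.0]
force: [1.4, 1.3, 0.6]
opening: -0.0001
gripper_force: 0.0
tx 0.0067 ty 0.0067 tz 0.1863 yaw 0.2 | pos [ 0.4783 -0.0218  0.2163] head 98.9 F [ -2.1 -10.9  -1.8] t 1.53
```

View pics/w1.png

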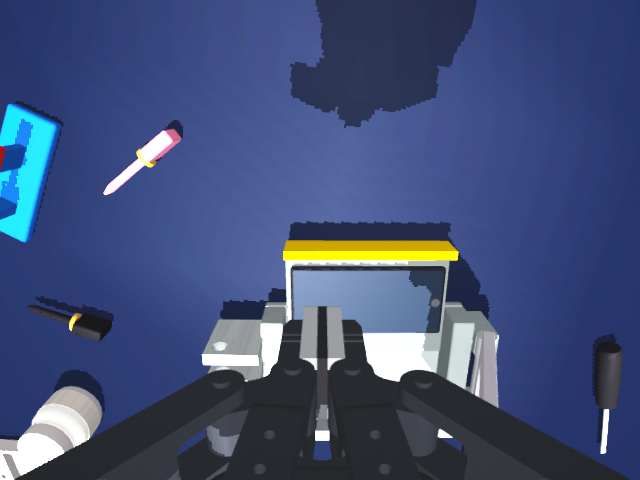

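The wrist view is flipped, with image bottom facing away from the robot. The yellow panel's top edge runs (284,242)–(457,242). The front lug's near face shows its hole at about (220,346), and the stand is at the left edge. I'll check the hole against the jig pose, then push the tray.

```bash
python3 -m creep '[{"tx":0.008,"ty":0.007,"tz":0.03,"yaw":0,"gripper":0.0},{"tx":0.008,"ty":0.007,"tz":0.065,"yaw":0,"gripper":0.0},{"tx":0.008,"ty":0.007,"tz":0.1,"yaw":0,"gripper":0.0},{"tx":0.008,"ty":0.007,"tz":0.13,"yaw":0,"gripper":0.0},{"tx":0.008,"ty":0.007,"tz":0.16,"yaw":0,"gripper":0.0},{"tx":0.008,"ty":0.007,"tz":0.18,"yaw":0,"gripper":0.0},{"tx":0.008,"ty":0.007,"tz":0.186,"yaw":0,"gripper":0.0},{"tx":0.008,"ty":0.007,"tz":0.186,"yaw":0,"gripper":0.0}]'
python3 - <<'E'
from h import *
i,im=snap("wrist","w2.png")
go(*J(-.06,-.04),.03,98.7)
go(*J(-.08,-.04),.03,98.7)
for c in("yellow","red","blue"):print(c,blobs(mask(im,c),60))
E
```

```text
time: 2.2
position: [0.4661, -0.0067, 0.029]
tool_rot: [-0.001, -0.076, 0.997, -0.0]
force: [-0.5, 0.4, 0.2]
opening: 0.0001
gripper_force: 0.0
tx -0.1126 ty -0.0105 tz 0.0001 yaw 0.0 | pos [ 0.4668 -0.0067  0.0302] head 98.7 F [-0.4 -0.6 -0.1] t 2.25
tx -0.0926 ty -0.0105 tz 0.0001 yaw 0.0 | pos [ 0.4668 -0.0067  0.0302] head 98.7 F [-0.4 -0.6 -0.1] t 2.25
yellow [(135.5, [[315.0, 419.0], [329.0, 419.0], [329.0, 430.0], [315.0, 430.0]]), (104.0, [[242.0, 374.0], [267.0, 374.0], [267.0, 381.0], [242.0, 381.0]]), (124.0, [[376.0, 373.0], [402.0, 373.0], [402.0, 381.0], [376.0, 381.0]]), (3689.0, [[435.79998779296875, 373.3999938964844], [460.0, 330.20001220703125], [574.5, 394.3999938964844], [550.2000122070312, 437.70001220703125]])]
red []
blue [(340.5, [[620.0, 451.0], [639.0, 451.0], [639.0, 479.0], [620.0, 479.0]]), (321.0, [[579.4000244140625, 440.0], [637.7000122070312, 433.5], [639.5999755859375, 450.3999938964844], [581.2999877929688, 456.8999938964844]]), (92.0, [[600.9000244140625, 423.0], [601.2999877929688, 417.6000061035156], [638.0, 420.0], [637.7000122070312, 425.3999938964844]]), (2433.5, [[-0.0, 402.0], [63.0, 402.0], [63.0, 479.0], [0.0, 479.0]]), (6027.0, [[-35.900001525878906, 229.3000030517578], [25.399999618530273, 209.89999389648438], [96.80000305175781, 435.6000061035156], [35.5, 455.0]])]
```

```bash
python3 -m creep '[{"tx":-0.008,"ty":-0.009,"tz":0.0,"yaw":0,"gripper":0.0},{"tx":-0.02,"ty":-0.009,"tz":0.0,"yaw":0,"gripper":0.0},{"tx":-0.032,"ty":-0.009,"tz":0,"yaw":0,"gripper":0.0},{"tx":-0.044,"ty":-0.009,"tz":0,"yaw":0,"gripper":0.0},{"tx":-0.056,"ty":-0.009,"tz":0,"yaw":0,"gripper":0.0},{"tx":-0.066,"ty":-0.009,"tz":0,"yaw":0,"gripper":0.0},{"tx":-0.076,"ty":-0.009,"tz":0,"yaw":0,"gripper":0.0},{"tx":-0.084,"ty":-0.009,"tz":0,"yaw":0,"gripper":0.0}]'
python3 -m creep '[{"tx":-0.002,"ty":0,"tz":0.0,"yaw":0,"gripper":0.0},{"tx":-0.004,"ty":0,"tz":0.0,"yaw":0,"gripper":0.0},{"tx":-0.006,"ty":0,"tz":0,"yaw":0,"gripper":0.0},{"tx":-0.008,"ty":0,"tz":0,"yaw":0,"gripper":0.0},{"tx":-0.009,"ty":0,"tz":0,"yaw":0,"gripper":0.0},{"tx":-0.010,"ty":0,"tz":0,"yaw":0,"gripper":0.0},{"tx":-0.010,"ty":0,"tz":0,"yaw":0,"gripper":0.0},{"tx":-0.010,"ty":0,"tz":0,"yaw":0,"gripper":0.0}]'
python3 - <<'E'
from h import *
go(*J(-.076,-.04),.03,98.7)
E
```

```text
time: 2.92
position: [0.5534, -0.003, 0.0319]
tool_rot: [0.001, -0.076, 0.997, -0.0]
force: [-0.4, -0.1, -0.4]
opening: -0.0
gripper_force: 0.0
time: 3.58
position: [0.5611, -0.0012, 0.0301]
tool_rot: [-0.0, -0.076, 0.997, -0.0]
force: [0.3, 0.5, 0.9]
opening: 0.0005
gripper_force: 0.0
tx -0.0026 ty -0.0016 tz 0.0001 yaw 0.1 | pos [ 0.5611 -0.0012  0.0301] head 98.8 F [0.3 0.5 0.9] t 3.58
```

```bash
python3 -m creep '[{"tx":-0.001,"ty":0,"tz":0.0,"yaw":0,"gripper":0.0},{"tx":-0.002,"ty":0,"tz":0.0,"yaw":0,"gripper":0.0},{"tx":-0.003,"ty":0,"tz":0,"yaw":0,"gripper":0.0},{"tx":-0.004,"ty":0,"tz":0,"yaw":0,"gripper":0.0},{"tx":-0.005,"ty":0,"tz":0,"yaw":0,"gripper":0.0},{"tx":-0.006,"ty":0,"tz":0,"yaw":0,"gripper":0.0},{"tx":-0.006,"ty":0,"tz":0,"yaw":0,"gripper":0.0},{"tx":-0.006,"ty":0,"tz":0,"yaw":0,"gripper":0.0}]'
python3 - <<'E'
from h import *
i,im=snap("top","t2.png")
for a,b in blobs(mask(im,"yellow",(200,200,350,320)),8): print(a,b)
i,im=snap("scene","s2.png")
for a,b in blobs(mask(im,"yellow",(250,150,400,320)),8): print(a,b)
print([proj(robot.camera_info(n),[[*J(-.065,-.04),.043]]) for n in("top","scene")])
E
```

```text
time: 4.25
position: [0.5671, -0.0003, 0.0301]
tool_rot: [-0.0, -0.076, 0.997, -0.0]
force: [-0.2, -0.6, 0.5]
opening: 0.0002
gripper_force: 0.0
34.0 [[266.70001220703125, 299.20001220703125], [276.79998779296875, 297.70001220703125], [277.3999938964844, 302.1000061035156], [267.3999938964844, 303.5]]
33.5 [[238.0, 233.0], [243.0, 233.0], [243.0, 242.0], [238.0, 242.0]]
105.0 [[348.0, 211.0], [367.0, 211.0], [367.0, 219.0], [348.0, 219.0]]
[array([[315.18935437, 264.93055172]]), array([[323.25545239, 236.29268705]])]
```

Run:
```python
from h import *
a=cv2.imread("pics/t2.png")[180:330,220:420];b=cv2.imread("pics/s2.png")[130:330,220:420]
cv2.imwrite("pics/c2.png",np.hstack([cv2.resize(a,(400,300)),cv2.resize(b,(400,400))[:300]]))
cv2.imwrite("pics/c2.png",np.hstack([cv2.resize(a,(400,300)),cv2.resize(b[:150],(400,300))]))
```

```text
(no output)
```

View pics/c2.png

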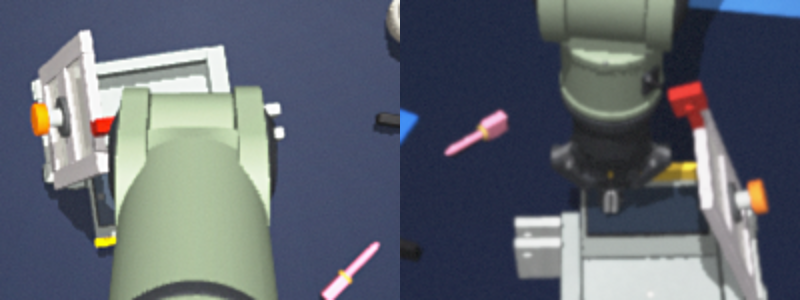

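The tray hasn't moved. The fingers appear past the yellow panel, with the tip at about (325,232) in the scene image. I'll check the measured heights.

Run:
```python
from h import *
T=robot.camera_info("top");S=robot.camera_info("scene");s=robot.get_state()
p=s["position"];print(p,proj(S,[p,p-[0,0,.011]]),proj(T,[p]))
print("panel L",tri(T,[266.9,300.5],S,[367,212]),"R",tri(T,[334,290.5],S,[310,212]))
print("stand",[tri(T,t,S,c) for t,c in (([428.2,326],[213.8,176.3]),([443.6,273.6],[183.3,217]),([465.8,280.2],[183.3,217]))])
```

```text
[ 5.67090192e-01 -3.36312692e-04  3.00855671e-02] [[323.85266128 236.7748203 ]
 [323.83848362 239.53143532]] [[314.99021777 268.72885028]]
panel L (array([0.49804973, 0.09552649, 0.04785754]), np.float64(0.012854535327045488)) R (array([ 0.51971974, -0.03966165,  0.05268054]), np.float64(0.003296967305244623))
stand [(array([ 0.44946052, -0.25902942,  0.0607869 ]), np.float64(0.0342723508625799)), (array([ 0.56336348, -0.29950185,  0.04565367]), np.float64(0.04010927368180366)), (array([ 0.54400789, -0.33608949,  0.01432119]), np.float64(0.0029737364941157837))]
```

Run:
```python
from h import *
i,im=snap("wrist","w3.png")
a=cv2.imread("pics/w2.png")
b=cv2.resize(cv2.imread("pics/s2.png")[150:270,260:420],(400,300),interpolation=cv2.INTER_CUBIC)
c=cv2.resize(cv2.imread("pics/scene0.png")[150:270,260:420],(400,300),interpolation=cv2.INTER_CUBIC)
cv2.imwrite("pics/c3.png",np.vstack([np.hstack([cv2.resize(a,(400,300)),cv2.resize(im,(400,300))]),np.hstack([c,b])]))
```

```text
(no output)
```

View pics/c3.png

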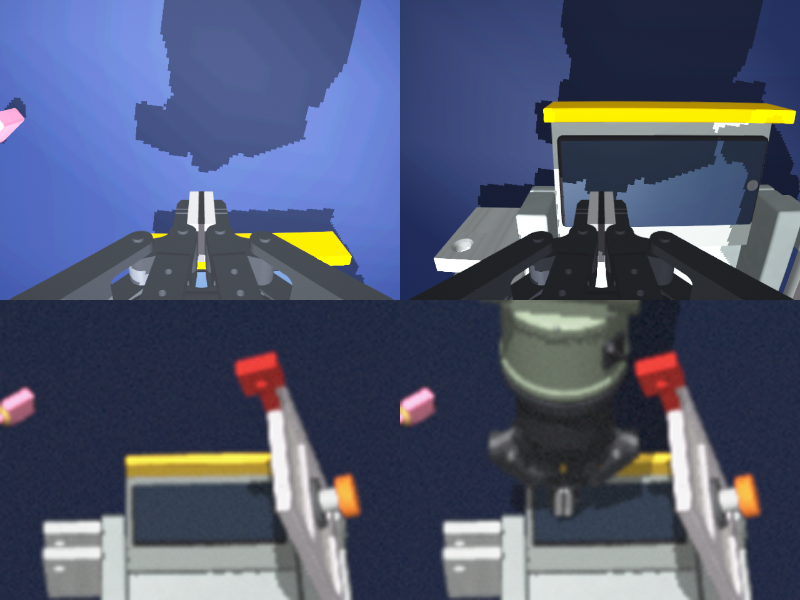

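The fingers (tip at full-frame wrist pixel (320,307), scene pixel (325,236)) are inside the tray area beyond the panel, which is unmoved. I'll triangulate the fingertip to see how.

Run:
```python
from h import *
W=robot.camera_info("wrist");T=robot.camera_info("top");S=robot.camera_info("scene")
print("tip",tri(W,[321,307],S,[324.8,236]))
# panel top corners (outer upper edge) in w3 : composite (543,101),(795,108 approx)
print("panel R top",tri(W,[(543-400)*1.6,118*1.6],S,[310,211]))
print("lug corner",tri(W,[(437-400)*1.6,259*1.6],T,[361.8,249.2]))
print(robot.get_state()["position"], proj(W,[[.567,0,.03],[.567,0,.019]]))
print("panel z43 wrist",plane(W,[[(543-400)*1.6,101*1.6],[(545-400)*1.6,113*1.6]],.043))
```

```text
tip (array([0.56574011, 0.00105748, 0.03144777]), np.float64(0.001100442616572196))
panel R top (array([ 0.51790688, -0.03747506,  0.05400798]), np.float64(0.001550004464878378))
lug corner (array([ 0.60982822, -0.09667782,  0.06359903]), np.float64(0.006964996926953466))
[ 5.67090086e-01 -2.97054271e-04  3.01088254e-02] [[319.34003671 307.82248866]
 [319.45693496 296.47903882]]
panel z43 wrist [[ 0.51096247 -0.03964634  0.043     ]
 [ 0.51737443 -0.03793648  0.043     ]]
```

```bash
python3 -m creep '[{"tx":0,"ty":0,"tz":-0.015,"yaw":0,"gripper":0.0},{"tx":0,"ty":0,"tz":-0.03,"yaw":0,"gripper":0.0},{"tx":0,"ty":0,"tz":-0.05,"yaw":0,"gripper":0.0},{"tx":0,"ty":0,"tz":-0.07,"yaw":0,"gripper":0.0},{"tx":0.02,"ty":0,"tz":-0.07,"yaw":0,"gripper":0.0},{"tx":0.05,"ty":0,"tz":-0.07,"yaw":0,"gripper":0.0},{"tx":0.08,"ty":0,"tz":-0.07,"yaw":0,"gripper":0.0},{"tx":0.1,"ty":0,"tz":-0.07,"yaw":0,"gripper":0.0}]'
python3 -m creep '[{"tx":0.0,"ty":0,"tz":0.015,"yaw":0,"gripper":0.0},{"tx":0.0,"ty":0,"tz":0.03,"yaw":0,"gripper":0.0},{"tx":0.0,"ty":0,"tz":0.045,"yaw":0,"gripper":0.0},{"tx":0.0,"ty":0,"tz":0.06,"yaw":0,"gripper":0.0},{"tx":0.0,"ty":0,"tz":0.072,"yaw":0,"gripper":0.0},{"tx":0.0,"ty":0,"tz":0.072,"yaw":0,"gripper":0.0},{"tx":0.0,"ty":0,"tz":0.072,"yaw":0,"gripper":0.0},{"tx":0.0,"ty":0,"tz":0.072,"yaw":0,"gripper":0.0}]'
python3 - <<'E'
from h import *
i,im=snap("scene","s3.png")
for a,b in blobs(mask(im,"yellow",(250,150,400,320)),8): print(a,b)
go(*J(-.14,-.04),.025,98.7)
E
python3 -m creep '[{"tx":-0.004,"ty":0,"tz":0.0,"yaw":0,"gripper":0.0},{"tx":-0.008,"ty":0,"tz":0.0,"yaw":0,"gripper":0.0},{"tx":-0.012,"ty":0,"tz":0,"yaw":0,"gripper":0.0},{"tx":-0.016,"ty":0,"tz":0,"yaw":0,"gripper":0.0},{"tx":-0.02,"ty":0,"tz":0,"yaw":0,"gripper":0.0},{"tx":-0.024,"ty":0,"tz":0,"yaw":0,"gripper":0.0},{"tx":-0.028,"ty":0,"tz":0,"yaw":0,"gripper":0.0},{"tx":-0.032,"ty":0,"tz":0,"yaw":0,"gripper":0.0}]'
python3 - <<'E'
from h import *
i,im=snap("scene","s4.png")
for a,b in blobs(mask(im,"yellow",(250,150,400,320)),8): print(a,b)
i,im=snap("wrist","w4.png")
E
```

```text
time: 5.07
position: [0.4656, -0.016, 0.1001]
tool_rot: [-0.001, -0.076, 0.997, -0.0]
force: [1.2, -0.3, 0.1]
opening: -0.0006
gripper_force: 0.0
time: 5.73
position: [0.4685, -0.0156, 0.0287]
tool_rot: [0.0, -0.076, 0.997, -0.0]
force: [-0.1, 0.4, 0.2]
opening: 0.0
gripper_force: 0.0
418.5 [[310.0, 211.0], [367.0, 211.0], [367.0, 219.0], [310.0, 219.0]]
tx -0.0320 ty -0.0015 tz 0.0039 yaw 0.0 | pos [ 0.4687 -0.0155  0.0288] head 98.7 F [-0.6 -0.   0.5] t 5.78
time: 6.45
position: [0.5003, -0.0106, 0.0281]
tool_rot: [-0.0, -0.076, 0.997, -0.0]
force: [-0.3, -0.2, -0.4]
opening: -0.0002
gripper_force: 0.0
422.5 [[310.0, 211.0], [367.0, 211.0], [367.0, 219.0], [310.0, 219.0]]
```

```bash
python3 -m creep '[{"tx":-0.001,"ty":0,"tz":0.0,"yaw":0,"gripper":0.0},{"tx":-0.002,"ty":0,"tz":0.0,"yaw":0,"gripper":0.0},{"tx":-0.004,"ty":0,"tz":0,"yaw":0,"gripper":0.0},{"tx":-0.006,"ty":0,"tz":0,"yaw":0,"gripper":0.0},{"tx":-0.008,"ty":0,"tz":0,"yaw":0,"gripper":0.0},{"tx":-0.01,"ty":0,"tz":0,"yaw":0,"gripper":0.0},{"tx":-0.012,"ty":0,"tz":0,"yaw":0,"gripper":0.0},{"tx":-0.012,"ty":0,"tz":0,"yaw":0,"gripper":0.0}]'
python3 - <<'E'
from h import *
i,im=snap("scene","s5.png")
for a,b in blobs(mask(im,"yellow",(250,150,400,320)),8): print(a,b)
j,w=snap("wrist","w5.png")
cr=lambda x:cv2.resize(x[150:270,260:420],(400,300),interpolation=cv2.INTER_CUBIC)
cv2.imwrite("pics/c4.png",np.vstack([np.hstack([cv2.resize(w,(400,300)),cv2.resize(cv2.imread("pics/w4.png"),(400,300))]),np.hstack([cr(im),cr(cv2.imread("pics/s4.png"))])]))
print(robot.get_state())
E
```

```text
time: 7.22
position: [0.5122, -0.0087, 0.0281]
tool_rot: [0.0, -0.076, 0.997, -0.0]
force: [0.4, 1.1, 0.3]
opening: -0.0
gripper_force: 0.0
379.5 [[310.0, 211.0], [367.0, 211.0], [367.0, 219.0], [310.0, 219.0]]
{'time': 7.3167, 'joint_positions': array([-0.15563057,  0.64317098,  0.07693055,  2.03042294, -0.10157196,
        0.47162503,  1.72008445]), 'joint_vel': array([ 0.00201381, -0.00190868,  0.00177153,  0.00556788, -0.00047678,
       -0.00167718,  0.0005594 ]), 'joint_efforts': array([-6.68918970e-02, -8.58929300e+01,  5.08416519e+00, -1.99501795e+01,
        6.83663646e-03,  2.16921755e-03, -3.81438847e-03]), 'position': array([ 0.51174633, -0.0088027 ,  0.02804109]), 'tool_rot': array([-5.82880659e-05, -7.63068917e-02,  9.97084377e-01, -1.31328046e-05]), 'force': array([0.06935875, 0.12700655, 0.41428497]), 'wrist_torque': array([ 0.05832072, -0.00592895, -0.01832338]), 'gripper_force': 0.0, 'opening': 0.00030799347537210074}
```

View pics/c4.png

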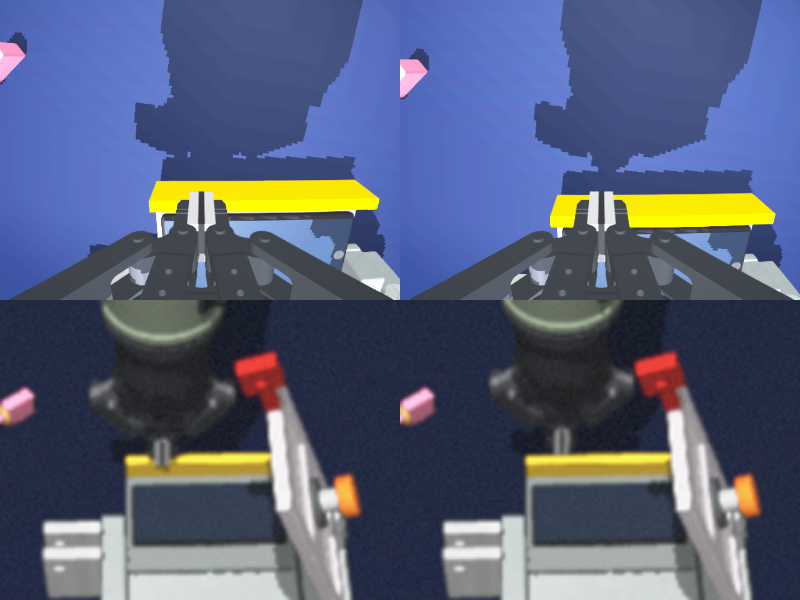

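The fingers slid just above the panel. By both rays the fingertip bottom is about 20 mm above the reported TCP (z ≈ 0.05 at a reading of 0.030), not 11 mm below it. I'll back off, go lower, and push again.

```bash
python3 -m creep '[{"tx":0.015,"ty":0,"tz":-0.005,"yaw":0,"gripper":0.0},{"tx":0.03,"ty":0,"tz":-0.005,"yaw":0,"gripper":0.0},{"tx":0.04,"ty":0,"tz":0,"yaw":0,"gripper":0.0},{"tx":0.04,"ty":0,"tz":0.006,"yaw":0,"gripper":0.0},{"tx":0.04,"ty":0,"tz":0.012,"yaw":0,"gripper":0.0},{"tx":0.04,"ty":0,"tz":0.018,"yaw":0,"gripper":0.0},{"tx":0.04,"ty":0,"tz":0.023,"yaw":0,"gripper":0.0},{"tx":0.04,"ty":0,"tz":0.023,"yaw":0,"gripper":0.0}]'
python3 -m creep '[{"tx":-0.006,"ty":0,"tz":0.0,"yaw":0,"gripper":0.0},{"tx":-0.012,"ty":0,"tz":0,"yaw":0,"gripper":0.0},{"tx":-0.018,"ty":0,"tz":0,"yaw":0,"gripper":0.0},{"tx":-0.024,"ty":0,"tz":0,"yaw":0,"gripper":0.0},{"tx":-0.03,"ty":0,"tz":0,"yaw":0,"gripper":0.0},{"tx":-0.036,"ty":0,"tz":0,"yaw":0,"gripper":0.0},{"tx":-0.043,"ty":0,"tz":0,"yaw":0,"gripper":0.0},{"tx":-0.05,"ty":0,"tz":0,"yaw":0,"gripper":0.0}]'
python3 - <<'E'
from h import *
i,im=snap("scene","s6.png")
for a,b in blobs(mask(im,"yellow",(250,150,400,320)),8): print(a,b)
go(*J(-.08,-.04),.005,98.7)
E
```

```text
time: 7.98
position: [0.4721, -0.0148, 0.0039]
tool_rot: [-0.001, -0.076, 0.997, 0.0]
force: [-1.3, -0.5, 0.7]
opening: -0.0
gripper_force: 0.0
time: 8.65
position: [0.5223, -0.0071, 0.0052]
tool_rot: [-0.0, -0.076, 0.997, 0.0]
force: [-1.6, -0.3, 1.4]
opening: 0.0001
gripper_force: 0.6
411.5 [[309.8999938964844, 220.0], [368.0, 218.6999969482422], [368.20001220703125, 227.0], [310.1000061035156, 228.3000030517578]]
tx -0.0363 ty -0.0017 tz 0.0003 yaw 0.1 | pos [ 0.5237 -0.0068  0.0052] head 98.8 F [0.5 0.7 0.4] t 8.70
```

```bash
python3 -m creep '[{"tx":-0.005,"ty":0,"tz":0.0,"yaw":0,"gripper":0.0},{"tx":-0.01,"ty":0,"tz":0,"yaw":0,"gripper":0.0},{"tx":-0.015,"ty":0,"tz":0,"yaw":0,"gripper":0.0},{"tx":-0.02,"ty":0,"tz":0,"yaw":0,"gripper":0.0},{"tx":-0.024,"ty":0,"tz":0,"yaw":0,"gripper":0.0},{"tx":-0.028,"ty":0,"tz":0,"yaw":0,"gripper":0.0},{"tx":-0.031,"ty":0,"tz":0,"yaw":0,"gripper":0.0},{"tx":-0.034,"ty":0,"tz":0,"yaw":0,"gripper":0.0}]'
python3 -m creep '[{"tx":-0.001,"ty":0,"tz":0.0,"yaw":0,"gripper":0.0},{"tx":-0.001,"ty":0,"tz":0,"yaw":0,"gripper":0.0},{"tx":-0.002,"ty":0,"tz":0,"yaw":0,"gripper":0.0},{"tx":-0.002,"ty":0,"tz":0,"yaw":0,"gripper":0.0},{"tx":-0.003,"ty":0,"tz":0,"yaw":0,"gripper":0.0},{"tx":-0.003,"ty":0,"tz":0,"yaw":0,"gripper":0.0},{"tx":-0.004,"ty":0,"tz":0,"yaw":0,"gripper":0.0},{"tx":-0.004,"ty":0,"tz":0,"yaw":0,"gripper":0.0}]'
python3 - <<'E'
from h import *
i,im=snap("scene","s7.png")
for a,b in blobs(mask(im,"yellow",(250,150,400,320)),8): print(a,b)
go(*J(-.08,-.04),.005,98.7)
E
```

```text
time: 9.37
position: [0.5551, -0.0022, 0.005]
tool_rot: [-0.0, -0.076, 0.997, -0.0]
force: [-1.2, 1.3, -0.6]
opening: 0.0004
gripper_force: 0.8
time: 10.03
position: [0.5596, -0.0014, 0.0052]
tool_rot: [0.0, -0.076, 0.997, 0.0]
force: [0.3, 0.9, -0.5]
opening: -0.0002
gripper_force: 0.0
443.0 [[310.0, 233.8000030517578], [371.8999938964844, 232.60000610351562], [372.0, 241.0], [310.1000061035156, 242.1999969482422]]
tx -0.0002 ty -0.0016 tz 0.0002 yaw 0.1 | pos [ 0.5594 -0.0014  0.0052] head 98.8 F [0.1 0.2 1. ] t 10.08
```

```bash
for k in 1 2; do :; done; python3 -m creep '[{"tx":-0.001,"ty":0,"tz":0.0,"yaw":0,"gripper":0.0},{"tx":-0.002,"ty":0,"tz":0,"yaw":0,"gripper":0.0},{"tx":-0.003,"ty":0,"tz":0,"yaw":0,"gripper":0.0},{"tx":-0.004,"ty":0,"tz":0,"yaw":0,"gripper":0.0},{"tx":-0.005,"ty":0,"tz":0,"yaw":0,"gripper":0.0},{"tx":-0.006,"ty":0,"tz":0,"yaw":0,"gripper":0.0},{"tx":-0.006,"ty":0,"tz":0,"yaw":0,"gripper":0.0},{"tx":-0.006,"ty":0,"tz":0,"yaw":0,"gripper":0.0}]'
python3 - <<'E'
from h import *
i,im=snap("scene","s8.png")
for a,b in blobs(mask(im,"yellow",(250,150,400,320)),8): print(a,b)
go(*J(-.08,-.04),.005,98.7)
S=i
for o in(.012,.006,0): print(o,proj(S,[[*J(-.065-o,-.07),.043],[*J(-.060-o,-.07),.043]]))
E
```

```text
time: 10.75
position: [0.564, -0.0008, 0.0049]
tool_rot: [-0.001, -0.076, 0.997, -0.0]
force: [-6.7, -1.1, 5.6]
opening: -0.0002
gripper_force: 3.4
446.0 [[311.0, 235.0], [373.0, 235.0], [373.0, 243.0], [311.0, 243.0]]
tx 0.0044 ty -0.0015 tz -0.0000 yaw 0.0 | pos [ 0.5641 -0.0008  0.005 ] head 98.7 F [-7.2 -0.4  5. ] t 10.80
0.012 [[309.57205387 232.04977203]
 [309.58707962 233.9101424 ]]
0.006 [[309.59009427 234.28337611]
 [309.60521526 236.15537583]]
0 [[309.60824905 236.53094622]
 [309.62346617 238.41468376]]
```

```bash
python3 -m creep '[{"tx":-0.001,"ty":0,"tz":0.0,"yaw":0,"gripper":0.0},{"tx":-0.002,"ty":0,"tz":0,"yaw":0,"gripper":0.0},{"tx":-0.003,"ty":0,"tz":0,"yaw":0,"gripper":0.0},{"tx":-0.003,"ty":0,"tz":0,"yaw":0,"gripper":0.0},{"tx":-0.003,"ty":0,"tz":0,"yaw":0,"gripper":0.0},{"tx":-0.003,"ty":0,"tz":0,"yaw":0,"gripper":0.0},{"tx":-0.003,"ty":0,"tz":0,"yaw":0,"gripper":0.0},{"tx":-0.003,"ty":0,"tz":0,"yaw":0,"gripper":0.0}]'
python3 - <<'E'
from h import *
i,im=snap("scene","s9.png")
for a,b in blobs(mask(im,"yellow",(250,150,400,320)),8): print(a,b)
go(*J(-.08,-.04),.005,98.7)
E
```

```text
time: 11.47
position: [0.5641, -0.0008, 0.0047]
tool_rot: [-0.004, -0.076, 0.997, -0.0]
force: [-23.6, -2.9, 18.6]
opening: 0.0
gripper_force: 12.0
446.0 [[311.0, 235.0], [373.0, 235.0], [373.0, 243.0], [311.0, 243.0]]
tx 0.0045 ty -0.0014 tz -0.0003 yaw 0.0 | pos [ 0.5641 -0.0009  0.0047] head 98.7 F [-24.   -2.5  18.6] t 11.52
```

The tray is home: the hard stop was felt at 24 N and the TCP is at jig x −76, as expected. Next I'll go over the lid to its outer side.

```bash
python3 -m creep '[{"tx":0.02,"ty":0,"tz":0,"yaw":0,"gripper":0.0},{"tx":0.045,"ty":0,"tz":-0.02,"yaw":0,"gripper":0.0},{"tx":0.06,"ty":0,"tz":-0.055,"yaw":0,"gripper":0.0},{"tx":0.065,"ty":0,"tz":-0.095,"yaw":0,"gripper":0.0},{"tx":0.065,"ty":0,"tz":-0.135,"yaw":0,"gripper":0.0},{"tx":0.065,"ty":0,"tz":-0.175,"yaw":0,"gripper":0.0},{"tx":0.065,"ty":0,"tz":-0.215,"yaw":0,"gripper":0.0},{"tx":0.065,"ty":0,"tz":-0.255,"yaw":0,"gripper":0.0}]'
python3 -m creep '[{"tx":0,"ty":0.02,"tz":-0.03,"yaw":0,"gripper":0.0},{"tx":0,"ty":0.06,"tz":-0.045,"yaw":0,"gripper":0.0},{"tx":0,"ty":0.1,"tz":-0.045,"yaw":0,"gripper":0.0},{"tx":-0.02,"ty":0.135,"tz":-0.045,"yaw":0,"gripper":0.0},{"tx":-0.06,"ty":0.135,"tz":-0.045,"yaw":0,"gripper":0.0},{"tx":-0.1,"ty":0.135,"tz":-0.045,"yaw":0,"gripper":0.0},{"tx":-0.14,"ty":0.135,"tz":-0.045,"yaw":0,"gripper":0.0},{"tx":-0.165,"ty":0.135,"tz":-0.045,"yaw":0,"gripper":0.0}]'
python3 - <<'E'
from h import *
go(*J(.025,.090),.198,98.7)
for a in np.linspace(1.25,0,16):
    u=np.array([-np.cos(a),np.sin(a)]);n=np.array([np.sin(a),np.cos(a)])
    c=np.array([.105,.05])+.18*u+.005*n+[.009,-.019]
    print("a %.2f ty %.3f tz %.3f"%(a,c[0]-.09,.198-c[1]))
i,im=snap("scene"); 
for a,b in blobs(mask(im,"red",(300,130,420,260))):print(a,b)
i,im=snap("top");
for c in("red","yellow"):
  for a,b in blobs(mask(im,c,(200,180,350,320))):print(c,a,b)
E
```

```text
time: 12.18
position: [0.5034, -0.0101, 0.2625]
tool_rot: [0.0, -0.076, 0.997, -0.0]
force: [0.4, -0.9, -0.3]
opening: -0.0001
gripper_force: 0.0
time: 12.85
position: [0.6491, 0.1491, 0.3044]
tool_rot: [0.0, -0.077, 0.997, -0.0]
force: [-0.7, 0.6, -0.3]
opening: -0.0
gripper_force: 0.0
tx 0.0062 ty -0.0067 tz 0.1064 yaw 0.1 | pos [0.6491 0.1491 0.3044] head 98.8 F [-0.7  0.6 -0.3] t 12.85
a 1.25 ty -0.028 tz -0.005
a 1.17 ty -0.042 tz -0.000
a 1.08 ty -0.056 tz 0.006
a 1.00 ty -0.069 tz 0.013
a 0.92 ty -0.082 tz 0.021
a 0.83 ty -0.093 tz 0.030
a 0.75 ty -0.104 tz 0.041
a 0.67 ty -0.114 tz 0.052
a 0.58 ty -0.123 tz 0.064
a 0.50 ty -0.132 tz 0.076
a 0.42 ty -0.139 tz 0.090
a 0.33 ty -0.144 tz 0.103
a 0.25 ty -0.149 tz 0.118
a 0.17 ty -0.153 tz 0.132
a 0.08 ty -0.155 tz 0.147
a 0.00 ty -0.156 tz 0.162
246.5 [[352.79998779296875, 174.3000030517578], [369.79998779296875, 170.10000610351562], [375.0, 191.0], [358.1000061035156, 195.1999969482422]]
red 119.5 [[264.70001220703125, 239.5], [283.0, 235.8000030517578], [284.6000061035156, 243.89999389648438], [266.29998779296875, 247.5]]
yellow 235.0 [[262.70001220703125, 268.79998779296875], [329.70001220703125, 258.8999938964844], [330.3999938964844, 263.5], [263.29998779296875, 273.29998779296875]]
```

```bash
python3 -m creep '[{"tx":0.003,"ty":0,"tz":0.03,"yaw":0,"gripper":0.0},{"tx":0.006,"ty":0,"tz":0.06,"yaw":0,"gripper":0.0},{"tx":0.006,"ty":0,"tz":0.085,"yaw":0,"gripper":0.0},{"tx":0.006,"ty":0,"tz":0.1,"yaw":0,"gripper":0.0},{"tx":0.006,"ty":0,"tz":0.106,"yaw":0,"gripper":0.0},{"tx":0.006,"ty":-0.007,"tz":0.106,"yaw":0,"gripper":0.0},{"tx":0.006,"ty":-0.015,"tz":0.106,"yaw":0,"gripper":0.0},{"tx":0.006,"ty":-0.022,"tz":0.106,"yaw":0,"gripper":0.0}]'
python3 -m creep '[{"tx":0,"ty":-0.007,"tz":-0.002,"yaw":0,"gripper":0.0},{"tx":0,"ty":-0.014,"tz":-0.002,"yaw":0,"gripper":0.0},{"tx":0,"ty":-0.021,"tz":-0.001,"yaw":0,"gripper":0.0},{"tx":0,"ty":-0.028,"tz":0,"yaw":0,"gripper":0.0},{"tx":0,"ty":-0.035,"tz":0.003,"yaw":0,"gripper":0.0},{"tx":0,"ty":-0.042,"tz":0.006,"yaw":0,"gripper":0.0},{"tx":0,"ty":-0.048,"tz":0.009,"yaw":0,"gripper":0.0},{"tx":0,"ty":-0.054,"tz":0.013,"yaw":0,"gripper":0.0}]'
python3 - <<'E'
from h import *
go(*J(.025,.090),.198,98.7)
i,im=snap("scene","s10.png"); 
for a,b in blobs(mask(im,"red",(300,130,420,260))):print(a,b)
E
```

```text
time: 13.62
position: [0.6446, 0.1246, 0.2005]
tool_rot: [0.001, -0.076, 0.997, -0.0]
force: [-0.5, 0.2, -0.4]
opening: -0.0001
gripper_force: 0.0
time: 14.28
position: [0.6522, 0.0718, 0.1858]
tool_rot: [0.0, -0.076, 0.997, -0.0]
force: [0.1, -1.1, 1.3]
opening: -0.0002
gripper_force: 0.5
tx -0.0025 ty 0.0701 tz -0.0122 yaw 0.0 | pos [0.6522 0.0718 0.1858] head 98.7 F [ 0.1 -1.1  1.3] t 14.28
59.0 [[322.3999938964844, 186.8000030517578], [336.3999938964844, 179.8000030517578], [339.0, 185.0], [325.0, 192.0]]
```

```bash
python3 -m creep '[{"tx":0,"ty":-0.012,"tz":0.009,"yaw":0,"gripper":0.0},{"tx":0,"ty":-0.023,"tz":0.018,"yaw":0,"gripper":0.0},{"tx":0,"ty":-0.034,"tz":0.029,"yaw":0,"gripper":0.0},{"tx":0,"ty":-0.044,"tz":0.04,"yaw":0,"gripper":0.0},{"tx":0,"ty":-0.053,"tz":0.052,"yaw":0,"gripper":0.0},{"tx":0,"ty":-0.062,"tz":0.064,"yaw":0,"gripper":0.0},{"tx":0,"ty":-0.069,"tz":0.078,"yaw":0,"gripper":0.0},{"tx":0,"ty":-0.074,"tz":0.091,"yaw":0,"gripper":0.0}]'
python3 -m creep '[{"tx":0,"ty":-0.003,"tz":0.008,"yaw":0,"gripper":0.0},{"tx":0,"ty":-0.005,"tz":0.015,"yaw":0,"gripper":0.0},{"tx":0,"ty":-0.007,"tz":0.022,"yaw":0,"gripper":0.0},{"tx":0,"ty":-0.009,"tz":0.029,"yaw":0,"gripper":0.0},{"tx":0,"ty":-0.01,"tz":0.036,"yaw":0,"gripper":0.0},{"tx":0,"ty":-0.011,"tz":0.043,"yaw":0,"gripper":0.0},{"tx":0,"ty":-0.011,"tz":0.047,"yaw":0,"gripper":0.0},{"tx":0,"ty":-0.011,"tz":0.05,"yaw":0,"gripper":0.0}]'
python3 - <<'E'
from h import *
go(*J(.025,-.066),.036,98.7)
i,im=snap("scene","s11.png"); 
for a,b in blobs(mask(im,"red",(250,130,420,300))):print(a,b)
E
```

```text
time: 15.0
position: [0.6632, -0.0019, 0.0934]
tool_rot: [-0.0, -0.076, 0.997, -0.0]
force: [0.1, -0.6, 1.0]
opening: -0.0003
gripper_force: 0.2
time: 15.67
position: [0.6648, -0.0115, 0.0445]
tool_rot: [-0.0, -0.076, 0.997, -0.0]
force: [-0.8, 0.7, -0.1]
opening: -0.0
gripper_force: 0.1
tx -0.0026 ty -0.0017 tz 0.0085 yaw 0.1 | pos [ 0.6648 -0.0115  0.0445] head 98.8 F [-0.8  0.7 -0.1] t 15.67
```

```bash
python3 -m creep '[{"tx":0,"ty":0,"tz":0.001,"yaw":0,"gripper":0.0},{"tx":0,"ty":0,"tz":0.002,"yaw":0,"gripper":0.0},{"tx":0,"ty":0,"tz":0.003,"yaw":0,"gripper":0.0},{"tx":0,"ty":0,"tz":0.004,"yaw":0,"gripper":0.0},{"tx":0,"ty":0,"tz":0.005,"yaw":0,"gripper":0.0},{"tx":0,"ty":0,"tz":0.006,"yaw":0,"gripper":0.0},{"tx":0,"ty":0,"tz":0.007,"yaw":0,"gripper":0.0},{"tx":0,"ty":0,"tz":0.007,"yaw":0,"gripper":0.0}]'
python3 -m creep '[{"tx":0,"ty":0,"tz":0.001,"yaw":0,"gripper":0.0},{"tx":0,"ty":0,"tz":0.001,"yaw":0,"gripper":0.0},{"tx":0,"ty":0,"tz":0.002,"yaw":0,"gripper":0.0},{"tx":0,"ty":0,"tz":0.002,"yaw":0,"gripper":0.0},{"tx":0,"ty":0,"tz":0.003,"yaw":0,"gripper":0.0},{"tx":0,"ty":0,"tz":0.003,"yaw":0,"gripper":0.0},{"tx":0,"ty":0,"tz":0.003,"yaw":0,"gripper":0.0},{"tx":0,"ty":0,"tz":0.003,"yaw":0,"gripper":0.0}]'
```

```text
time: 16.38
position: [0.6649, -0.0115, 0.0379]
tool_rot: [-0.0, -0.076, 0.997, -0.0]
force: [-0.2, -0.5, 0.8]
opening: 0.0002
gripper_force: 0.0
time: 17.05
position: [0.6651, -0.0115, 0.0367]
tool_rot: [0.0, -0.076, 0.997, 0.0]
force: [-10.1, 0.6, 24.9]
opening: -0.0001
gripper_force: 12.5
```

The lid is shut and was pressed with 25 N. It stopped at reading 0.0367, so the fingertips are 18.3 mm above the reported TCP. Next I'll move to the pin stand and measure.

```bash
python3 -m creep '[{"tx":0,"ty":0,"tz":-0.02,"yaw":0,"gripper":0.0},{"tx":0,"ty":0,"tz":-0.06,"yaw":0,"gripper":0.0},{"tx":0.01,"ty":-0.01,"tz":-0.1,"yaw":0,"gripper":0.0},{"tx":0.02,"ty":-0.04,"tz":-0.13,"yaw":4,"gripper":0.0},{"tx":0.04,"ty":-0.075,"tz":-0.13,"yaw":8,"gripper":0.0},{"tx":0.06,"ty":-0.11,"tz":-0.13,"yaw":12,"gripper":0.0},{"tx":0.08,"ty":-0.145,"tz":-0.13,"yaw":16,"gripper":0.0},{"tx":0.1,"ty":-0.18,"tz":-0.13,"yaw":20,"gripper":0.0}]'
python3 - <<'E'
from h import *
i,im=snap("wrist","w6.png");np.save("w6.npy",i,allow_pickle=True)
for n in("top","scene"): snap(n,n+"6.png")
go(.525,-.305,.17,73)
E
```

```text
time: 17.72
position: [0.5926, -0.2063, 0.1655]
tool_rot: [0.0, 0.1, 0.995, -0.0]
force: [0.8, 0.5, -0.2]
opening: -0.0002
gripper_force: 0.0
tx 0.0463 ty -0.1083 tz -0.0045 yaw 5.4 | pos [ 0.5921 -0.2081  0.1654] head 78.4 F [1.  1.6 0.3] t 17.87
```

```bash
python3 -m creep '[{"tx":0.01,"ty":-0.025,"tz":0,"yaw":1,"gripper":0.05},{"tx":0.02,"ty":-0.05,"tz":0,"yaw":2,"gripper":0.05},{"tx":0.03,"ty":-0.075,"tz":0,"yaw":4,"gripper":0.05},{"tx":0.04,"ty":-0.1,"tz":0,"yaw":5.4,"gripper":0.05},{"tx":0.046,"ty":-0.108,"tz":0,"yaw":5.4,"gripper":0.05},{"tx":0.046,"ty":-0.108,"tz":0,"yaw":5.4,"gripper":0.05},{"tx":0.046,"ty":-0.108,"tz":0,"yaw":5.4,"gripper":0.05},{"tx":0.046,"ty":-0.108,"tz":0,"yaw":5.4,"gripper":0.05}]'
python3 - <<'E'
from h import *
i,im=snap("wrist","w7.png");np.save("w7.npy",i,allow_pickle=True)
for c in("red","blue"):print(c,blobs(mask(im,c),60))
t=cv2.imread("pics/top6.png")[190:310,230:370]
cv2.imwrite("pics/c5.png",np.vstack([np.hstack([cv2.resize(im,(400,300)),cv2.resize(cv2.imread("pics/w6.png"),(400,300))]),np.hstack([cv2.resize(t,(400,300)),cv2.resize(cv2.imread("pics/scene6.png")[170:320,250:450],(400,300))])]))
E
```

```text
time: 18.53
position: [0.5285, -0.3, 0.165]
tool_rot: [0.0, 0.144, 0.99, 0.0]
force: [-0.7, 0.0, -1.1]
opening: 0.0498
gripper_force: 0.0
red [(285.0, [[608.5999755859375, 277.79998779296875], [614.5999755859375, 265.79998779296875], [645.0, 281.0], [639.0, 293.0]]), (891.0, [[306.0, 124.0], [324.0, 124.0], [324.0, 174.0], [306.0, 174.0]])]
blue [(571.5, [[150.0, 453.0], [181.0, 453.0], [181.0, 479.0], [150.0, 479.0]]), (7778.0, [[239.0, 459.0], [239.0, 369.0], [402.0, 369.0], [402.0, 459.0]]), (363.5, [[-10.800000190734863, 367.79998779296875], [0.30000001192092896, 349.6000061035156], [85.19999694824219, 401.1000061035156], [74.0999984741211, 419.29998779296875]]), (9091.0, [[524.0, 375.0], [605.2999877929688, 278.5], [719.9000244140625, 375.0], [638.5999755859375, 471.5]]), (111.5, [[608.7000122070312, 287.0], [615.5999755859375, 286.70001220703125], [616.9000244140625, 316.70001220703125], [610.0, 317.0]]), (168.0, [[322.0, 182.0], [328.0, 182.0], [328.0, 217.0], [322.0, 217.0]]), (175.5, [[301.0, 219.0], [301.0, 181.0], [308.0, 181.0], [308.0, 219.0]]), (3300.0, [[281.0, 246.0], [281.0, 83.0], [351.0, 83.0], [351.0, 246.0]]), (17722.0, [[487.0, 0.0], [639.0, 0.0], [639.0, 206.0], [487.0, 206.0]]), (30638.5, [[-63.20000076293945, 16.200000762939453], [104.5, -26.799999237060547], [206.89999389648438, 372.79998779296875], [39.099998474121094, 415.79998779296875]])]
```

View pics/c5.png

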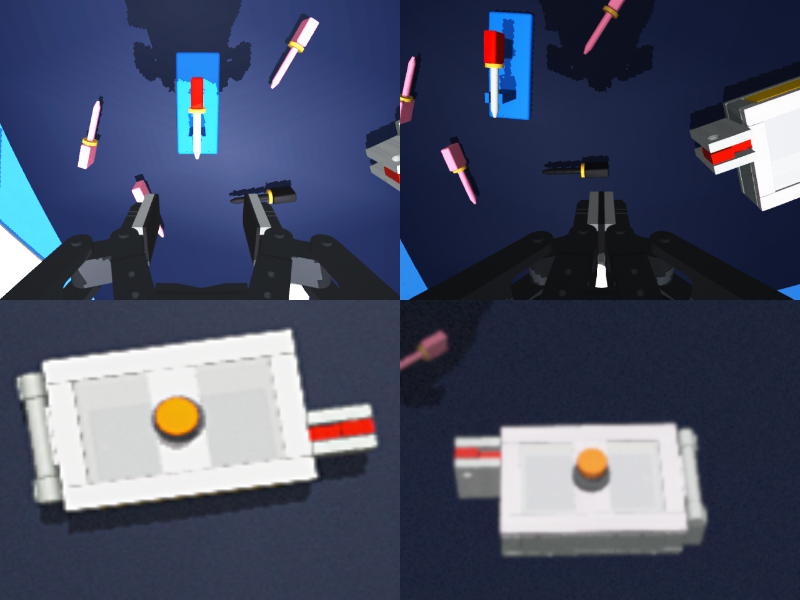

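The top and scene crops show the lid shut flat with the red tongue between the lugs. In the wrist view (left panel) the handle spans x 306–324, rows 124–174, with the shaft tip at about (315,253). The pin is parallel to the tool's x.

Run:
```python
from h import *
from scipy.optimize import least_squares
a=np.load("w6.npy",allow_pickle=True).item();b=np.load("w7.npy",allow_pickle=True).item()
i6=cv2.imread("pics/w6.png");i7=cv2.imread("pics/w7.png")
print(blobs(mask(i6,"red"),200))
def cen(im,roi):
    r=cv2.moments(mask(im,"red",roi),True);return [r["m10"]/r["m00"],r["m01"]/r["m00"]]
c6,c7=cen(i6,(740,0,840,140) if 0 else (100,0,230,140)),cen(i7,(290,100,340,190));print(c6,c7)
print("handle",tri(a,c6,b,c7),"z68",plane(b,[c7],.068))
h=cv2.cvtColor(i7,cv2.COLOR_BGR2HSV)
m=cv2.inRange(h,(20,120,100),(35,255,255));print("collar",[x for x in blobs(m,20)])
print("handle ends/tip",plane(b,[[315,124],[315,174]],.068),plane(b,[[315.5,252]],.055))
g=plane(b,[c7],.068)[0];go(g[0],g[1],.165,None)
T=robot.camera_info("top")
# lid corners from top6
im=cv2.imread("pics/top6.png");gry=cv2.cvtColor(im,cv2.COLOR_BGR2GRAY)
f=lambda u,v:[(u+.5)/(400/140)-.5+230,(v+.5)/2.5-.5+190]
px=np.array([f(42,362),f(292,330),f(316,480),f(66,511)],np.float32)
px=cv2.cornerSubPix(gry,px.reshape(-1,1,2).copy(),(3,3),(-1,-1),(3,30,.01)).reshape(-1,2)
M=np.array([[65,95,55],[65,-95,55],[-65,-95,55],[-65,95,55]])/1e3
W=lambda p:np.c_[np.array([J(m[0],m[1],p) for m in M]),M[:,2]]
r=least_squares(lambda p:(proj(T,W(p))-px).ravel(),JP);print(r.x,r.fun.round(2))
```

```text
[(958.5, [[494.3999938964844, 248.0], [559.5999755859375, 222.0], [566.4000244140625, 239.0], [501.20001220703125, 265.1000061035156]]), (975.0, [[134.0, 48.0], [156.0, 48.0], [156.0, 101.0], [134.0, 101.0]])]
[143.55057251908397, 74.59828244274809] [315.00208986415885, 149.0480668756531]
handle (array([ 0.47452632, -0.28657176,  0.0662226 ]), np.float64(0.00033021454380474685)) z68 [[ 0.47423882 -0.28640535  0.068     ]]
collar [(108.5, [[426.70001220703125, 304.20001220703125], [434.0, 303.0], [437.5, 324.20001220703125], [430.20001220703125, 325.5]]), (148.0, [[130.8000030517578, 229.8000030517578], [133.10000610351562, 218.89999389648438], [156.10000610351562, 223.89999389648438], [153.8000030517578, 234.6999969482422]]), (108.0, [[302.0, 172.0], [328.0, 172.0], [328.0, 180.0], [302.0, 180.0]]), (166.0, [[460.0, 72.80000305175781], [464.79998779296875, 64.0], [487.1000061035156, 76.0], [482.29998779296875, 84.9000015258789]])]
handle ends/tip [[ 0.46039101 -0.28224019  0.068     ]
 [ 0.48842225 -0.29067729  0.068     ]] [[ 0.54020114 -0.30612067  0.055     ]]
tx 0.0558 ty -0.0024 tz 0.0000 yaw 0.0 | pos [ 0.5284 -0.3     0.165 ] head 73.5 F [ 0.6  0.4 -0.3] t 18.58
[0.37669047 0.04585685 0.1399726 ] [-0.3   0.39  0.96 -0.26  0.22 -0.33 -0.88  0.2 ]
```

```bash
python3 -m creep '[{"tx":0.02,"ty":-0.001,"tz":0,"yaw":0,"gripper":0.05},{"tx":0.04,"ty":-0.002,"tz":0.0,"yaw":0,"gripper":0.05},{"tx":0.056,"ty":-0.0024,"tz":0.02,"yaw":0,"gripper":0.05},{"tx":0.056,"ty":-0.0024,"tz":0.045,"yaw":0,"gripper":0.05},{"tx":0.056,"ty":-0.0024,"tz":0.065,"yaw":0,"gripper":0.05},{"tx":0.056,"ty":-0.0024,"tz":0.085,"yaw":0,"gripper":0.05},{"tx":0.056,"ty":-0.0024,"tz":0.1,"yaw":0,"gripper":0.05},{"tx":0.056,"ty":-0.0024,"tz":0.11,"yaw":0,"gripper":0.05}]'
python3 - <<'E'
from h import *
from scipy.optimize import least_squares
go(.4743,-.2864,.027,73.25)
T=robot.camera_info("top")
im=cv2.imread("pics/top6.png");gry=cv2.cvtColor(im,cv2.COLOR_BGR2GRAY)
f=lambda u,v:[(u+.5)/(400/140)-.5+230,(v-300+.5)/2.5-.5+190]
px=np.array([f(42,362),f(292,330),f(316,480),f(66,511)],np.float32)
px=cv2.cornerSubPix(gry,px.reshape(-1,1,2).copy(),(3,3),(-1,-1),(3,30,.01)).reshape(-1,2)
M=np.array([[65,95,55],[65,-95,55],[-65,-95,55],[-65,95,55]])/1e3
W=lambda p:np.c_[np.array([J(m[0],m[1],p) for m in M]),M[:,2]]
r=least_squares(lambda p:(proj(T,W(p))-px).ravel(),JP);print(r.x,r.fun.round(2))
E
```

```text
time: 19.25
position: [0.4733, -0.2865, 0.0536]
tool_rot: [-0.001, 0.144, 0.99, 0.0]
force: [-0.3, -0.2, -0.0]
opening: 0.05
gripper_force: 0.0
tx -0.0009 ty 0.0004 tz 0.0266 yaw 0.2 | pos [ 0.4733 -0.2865  0.0536] head 73.5 F [-0.3 -0.2 -0. ] t 19.25
[0.63314437 0.04898549 0.16033648] [-0.06 -0.32 -0.07 -0.08 -0.09  0.15  0.22  0.25]
```

```bash
python3 -m creep '[{"tx":-0.001,"ty":0,"tz":0.01,"yaw":0,"gripper":0.05},{"tx":-0.001,"ty":0,"tz":0.02,"yaw":0,"gripper":0.05},{"tx":-0.001,"ty":0,"tz":0.0265,"yaw":0,"gripper":0.05},{"tx":-0.001,"ty":0,"tz":0.0265,"yaw":0,"gripper":0.03},{"tx":-0.001,"ty":0,"tz":0.0265,"yaw":0,"gripper":0.0},{"tx":-0.001,"ty":0,"tz":0.0265,"yaw":0,"gripper":0.0},{"tx":-0.001,"ty":0,"tz":0.0265,"yaw":0,"gripper":0.0},{"tx":-0.001,"ty":0,"tz":0.0265,"yaw":0,"gripper":0.0}]' 60
python3 -m creep '[{"tx":0,"ty":0,"tz":-0.01,"yaw":0,"gripper":0.0},{"tx":0,"ty":0,"tz":-0.02,"yaw":0,"gripper":0.0},{"tx":0,"ty":0,"tz":-0.03,"yaw":0,"gripper":0.0},{"tx":0,"ty":0,"tz":-0.05,"yaw":0,"gripper":0.0},{"tx":0,"ty":0,"tz":-0.07,"yaw":0,"gripper":0.0},{"tx":0,"ty":0,"tz":-0.09,"yaw":0,"gripper":0.0},{"tx":0,"ty":0,"tz":-0.1,"yaw":0,"gripper":0.0},{"tx":0,"ty":0,"tz":-0.1,"yaw":0,"gripper":0.0}]'
python3 - <<'E'
from h import *
JP[:]=[.6331,.0490,.1603]
# view pose: TCP ~ jig(-.09,-.06)
go(*J(-.10,-.055),.13,99.2)
E
```

```text
time: 19.92
position: [0.4743, -0.2884, 0.0293]
tool_rot: [0.0, 0.145, 0.989, -0.0]
force: [-0.9, 0.1, 6.1]
opening: 0.0109
gripper_force: 58.9
time: 20.58
position: [0.4751, -0.2887, 0.1313]
tool_rot: [0.002, 0.145, 0.989, -0.001]
force: [0.1, -0.5, 0.1]
opening: 0.0108
gripper_force: 58.5
tx 0.0114 ty 0.2758 tz 0.0011 yaw -25.9 | pos [ 0.4751 -0.2887  0.1313] head 73.3 F [ 0.1 -0.5  0.1] t 20.58
```

```bash
sed -i 's/^JP=.*/JP=np.array([.6331,.0490,.1603])/' h.py; python3 -m creep '[{"tx":0.002,"ty":0.035,"tz":0,"yaw":-3,"gripper":0.0},{"tx":0.004,"ty":0.07,"tz":0,"yaw":-7,"gripper":0.0},{"tx":0.006,"ty":0.105,"tz":0,"yaw":-11,"gripper":0.0},{"tx":0.008,"ty":0.14,"tz":0,"yaw":-15,"gripper":0.0},{"tx":0.01,"ty":0.175,"tz":0,"yaw":-19,"gripper":0.0},{"tx":0.011,"ty":0.21,"tz":0,"yaw":-23,"gripper":0.0},{"tx":0.011,"ty":0.245,"tz":0,"yaw":-26,"gripper":0.0},{"tx":0.011,"ty":0.272,"tz":0,"yaw":-26,"gripper":0.0}]'
python3 -m creep '[{"tx":0,"ty":0,"tz":0,"yaw":0,"gripper":0.0},{"tx":0,"ty":0,"tz":0,"yaw":0,"gripper":0.0},{"tx":0,"ty":0,"tz":0,"yaw":0,"gripper":0.0},{"tx":0,"ty":0,"tz":0,"yaw":0,"gripper":0.0},{"tx":0,"ty":0,"tz":0,"yaw":0,"gripper":0.0},{"tx":0,"ty":0,"tz":0,"yaw":0,"gripper":0.0},{"tx":0,"ty":0,"tz":0,"yaw":0,"gripper":0.0},{"tx":0,"ty":0,"tz":0,"yaw":0,"gripper":0.0}]'
python3 - <<'E'
from h import *
i,im=snap("wrist","w8.png");np.save("w8.npy",i,allow_pickle=True)
j,s=snap("scene","s12.png")
st=robot.get_state();p=st["position"];go(*J(-.1,-.055),.13,99.2)
h=np.array([np.cos(JP[2]),np.sin(JP[2]),0]);
print("pred tip scene",proj(j,[p+.069*h+[0,0,.0257],p+.02*h+[0,0,.0257]]))
q=proj(i,[[*J(-.045,-.131),.05],[*J(-.045,-.143),.064],[*J(-.045,-.095),.064],[*J(-.009,-.143),.064]]);print("pred hole wrist",q)
x,y=map(int,q[0]);A=cv2.resize(im[max(y-75,0):y+75,max(x-70,0):max(x-70,0)+200],(400,300),interpolation=cv2.INTER_CUBIC)
u,v=map(int,proj(j,[p])[0]);B=cv2.resize(s[v-75:v+75,u-100:u+100],(400,300),interpolation=cv2.INTER_CUBIC)
print("A off",max(x-70,0),max(y-75,0),"B off",u-100,v-75)
cv2.imwrite("pics/c6.png",np.hstack([A,B]))
E
```

```text
time: 21.25
position: [0.5414, -0.0214, 0.128]
tool_rot: [-0.0, -0.084, 0.996, 0.0]
force: [-0.5, 1.3, -0.2]
opening: 0.0109
gripper_force: 58.5
time: 21.92
position: [0.5413, -0.0248, 0.1286]
tool_rot: [0.0, -0.081, 0.997, -0.0]
force: [0.1, -0.3, -0.7]
opening: 0.0111
gripper_force: 58.6
tx -0.0023 ty 0.0030 tz -0.0014 yaw 0.1 | pos [ 0.5413 -0.0246  0.1286] head 99.3 F [-0.2  0.6  0.2] t 22.02
pred tip scene [[314.60916417 218.13001666]
 [314.11820679 198.66325782]]
pred hole wrist [[205.03232156 332.6829234 ]
 [179.84310082 343.92757972]
 [258.15913692 345.0157963 ]
 [186.57928235 392.65804624]]
A off 135 257 B off 214 123
```

View pics/c6.png

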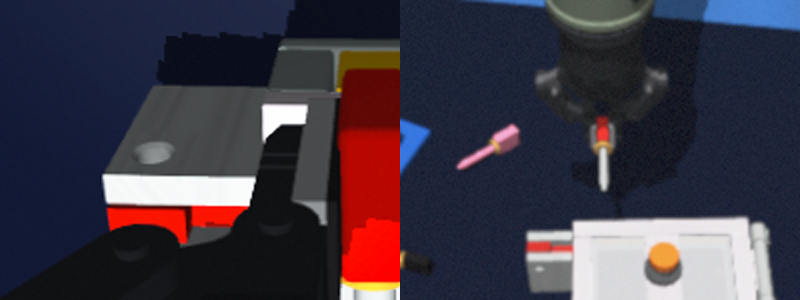

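In the wrist crop the lug's top corner is at (187,345), against (180,344) predicted. In the scene crop the pin hangs straight, with its tip at (316,218), and the back lug's hole is at about (284,256). I'll measure the pin and the hole in the same (scene) camera so the biases cancel.

Run:
```python
from h import *
j=robot.camera_info("scene")
P=np.array([.5413,-.0246,.1286]);h=np.array([np.cos(JP[2]),np.sin(JP[2]),0])
im=cv2.imread("pics/s12.png").astype(float);g=im.mean(2)
print("hole pred",proj(j,[[*J(-.009,-.131),.05]]),"lug top corners pred",proj(j,[[*J(-.009,-.143),.064],[*J(-.009,-.095),.064]]))
for f in("s12","scene0","scene6"):
    g=cv2.imread(f"pics/{f}.png").mean(2)[250:264,278:292]
    print(f);print(g.astype(int))  if f=="s12" else 0
    w=np.clip(np.median(g[3:11,3:11])-12-g[3:11,3:11],0,None); yy,xx=np.mgrid[3:11,3:11];print((w*xx).sum()/w.sum()+278,(w*yy).sum()/w.sum()+250)
g=im.mean(2)
for r in range(194,222,2):
    row=g[r,306:326]; w=np.clip(row-90,0,None); print(r,(w*np.arange(306,326)).sum()/max(w.sum(),1),row.astype(int)[5:15])
print(proj(j,[P+d*h+[0,0,.0257] for d in(.023,.04,.06,.069)]))
```

```text
hole pred [[281.03108762 257.48896024]] lug top corners pred [[274.82732234 254.10278477]
 [297.74087158 253.54510524]]
s12
[[198 213 213 214 211 211 212 213 213 212 213 215 218 217]
 [209 219 221 221 219 219 218 219 221 220 221 221 219 217]
 [197 212 212 211 212 213 211 212 214 213 212 213 211 205]
 [160 174 172 174 174 174 172 169 174 173 175 171 163 159]
 [122 130 129 131 131 132 132 130 131 131 129 130 126 124]
 [112 117 118 119 125 126 124 117 116 117 117 116 116 113]
 [108 116 117 126 145 156 152 134 119 118 116 117 118 114]
 [107 118 122 141 171 186 182 157 127 118 115 115 115 116]
 [105 119 119 128 146 157 153 133 121 116 116 118 116 114]
 [ 98 113 117 117 120 122 121 117 117 117 118 117 116 116]
 [ 85 110 117 114 115 114 116 116 118 118 117 119 117 114]
 [ 82 108 114 115 115 114 114 118 117 117 119 117 116 112]
 [ 80 106 114 116 115 116 117 117 119 118 119 118 117 116]
 [ 73 107 114 114 116 116 117 118 119 118 118 116 115 115]]
282.0 260.0
scene0
285.0 259.5
scene6
nan nan
194 314.8482658959538 [122 124 141 156 159 153 137 117 116 109]
196 314.6864910790144 [132 129 124 135 
[... 260 characters left out ...]
218 208 143  67  33  29]
206 315.23052208835344 [ 23  38 107 187 217 208 144  72  33  22]
208 315.2560581583199 [ 25  34 104 187 217 207 147  77  31  27]
210 315.30697674418604 [ 33  35 105 188 216 208 161  86  35  24]
212 315.2788605697151 [ 26  41 110 193 217 208 165  90  37  26]
214 315.3547868061142 [ 25  29 101 178 215 211 158  85  33  31]
216 315.5130331753555 [ 31  36  51 121 197 199 123  51  25  25]
218 315.4756097560975 [ 40  41  43  67 104 103  65  34  31  28]
220 0.0 [42 39 40 39 39 40 38 34 28 28]
[[314.12780503 199.81633812]
 [314.29538808 206.46881021]
 [314.49677595 214.46289901]
 [314.58893261 218.1209406 ]]<stdin>:9: RuntimeWarning: invalid value encountered in scalar divide
```

```bash
sed -i 's/^JP=.*/JP=np.array([.6327,.0514,.1603])/' h.py; python3 -c "
from h import *
go(*J(-.126,-.131),.0245,99.2)"
```

```text
tx 0.0239 ty -0.0705 tz 0.1041 yaw 0.1 | pos [ 0.5413 -0.0246  0.1286] head 99.3 F [-0.2  0.6  0.2] t 22.02
```

```bash
python3 -m creep '[{"tx":0.008,"ty":-0.02,"tz":0,"yaw":0,"gripper":0.0},{"tx":0.016,"ty":-0.045,"tz":0.01,"yaw":0,"gripper":0.0},{"tx":0.024,"ty":-0.065,"tz":0.03,"yaw":0,"gripper":0.0},{"tx":0.024,"ty":-0.0705,"tz":0.055,"yaw":0,"gripper":0.0},{"tx":0.024,"ty":-0.0705,"tz":0.08,"yaw":0,"gripper":0.0},{"tx":0.024,"ty":-0.0705,"tz":0.1,"yaw":0,"gripper":0.0},{"tx":0.024,"ty":-0.0705,"tz":0.104,"yaw":0,"gripper":0.0},{"tx":0.024,"ty":-0.0705,"tz":0.104,"yaw":0,"gripper":0.0}]'
python3 -m creep '[{"tx":0,"ty":0,"tz":0,"yaw":0,"gripper":0.0},{"tx":0,"ty":0,"tz":0,"yaw":0,"gripper":0.0},{"tx":0,"ty":0,"tz":0,"yaw":0,"gripper":0.0},{"tx":0,"ty":0,"tz":0,"yaw":0,"gripper":0.0},{"tx":0,"ty":0,"tz":0,"yaw":0,"gripper":0.0},{"tx":0,"ty":0,"tz":0,"yaw":0,"gripper":0.0},{"tx":0,"ty":0,"tz":0,"yaw":0,"gripper":0.0},{"tx":0,"ty":0,"tz":0,"yaw":0,"gripper":0.0}]'
python3 - <<'E'
from h import *
i,im=snap("wrist","w9.png");np.save("w9.npy",i,allow_pickle=True)
j,s=snap("scene","s13.png")
go(*J(-.126,-.131),.0245,99.2);p=robot.get_state()["position"]
g=s.mean(2);h=np.array([np.cos(JP[2]),np.sin(JP[2]),0])
pts=proj(j,[p+d*h+[0,0,.0257] for d in(.023,.04,.06,.069)]);print(pts)
print("hole JP",proj(j,[[*J(-.009,-.131),.05],[*J(-.045,-.131),.05]]))
c=int(pts[0,0])
for r in range(int(pts[0,1])-4,int(pts[3,1])+6,2):
    row=g[r,c-10:c+11]; w=np.clip(row-100,0,None); print(r,round((w*np.arange(c-10,c+11)).sum()/max(w.sum(),1),2),row.astype(int)[4:17])
E
```

```text
time: 22.68
position: [0.5284, -0.0978, 0.0238]
tool_rot: [-0.001, -0.082, 0.997, 0.0]
force: [-0.4, -0.2, -0.5]
opening: 0.0109
gripper_force: 58.6
time: 23.35
position: [0.5291, -0.0978, 0.0247]
tool_rot: [0.0, -0.082, 0.997, -0.0]
force: [-0.2, -0.5, -0.0]
opening: 0.0109
gripper_force: 58.6
tx -0.0001 ty -0.0002 tz 0.0001 yaw 0.2 | pos [ 0.5291 -0.0979  0.0246] head 99.4 F [-0.4 -0.3 -0.6] t 23.45
[[282.96069509 221.48660982]
 [282.83785532 227.7134628 ]
 [282.69059414 235.18129147]
 [282.62333612 238.59314489]]
hole JP [[282.17966527 257.4561967 ]
 [282.45987636 243.30007012]]
217 283.63 [ 32  35  61 104 122 139 147 144 141 144 137 125 113]
219 283.86 [ 25  32  36  60  81 102 134 187 201 172 122  95  74]
221 283.92 [ 39  37  37  39  48  73 128 199 217 187 120  69  44]
223 283.88 [ 39  42  39  35  39  48 121 198 217 186 108  43  26]
225 283.8 [ 42  38  38  44  41  56 126 204 215 181 104  39  28]
227 283.79 [ 41  39  39  42  36  61 126 204 215 181 103  40  29]
229 283.71 [ 39  39  43  38  37  62 135 206 214 175 102  44  31]
231 283.65 [ 42  36  40  38  41  66 137 208 211 170  96  39  25]
233 283.58 [ 42  43  40  39  42  76 147 208 210 164  93  39  28]
235 283.59 [ 43  40  41  38  39  63 136 204 207 153  78  36  28]
237 283.5 [ 43  43  51  55  55  59 112 184 179 114  63  46  44]
239 285.27 [ 57 108 164 182 183 181 180 180 184 179 178 178 180]
241 284.93 [ 60 129 203 219 221 220 219 219 218 219 220 221 220]
243 284.52 [ 53  96 151 163 164 164 164 163 156 153 154 154 149]
```

The scene view has the pin's axis extended to column 283.0 at the hole row, and the hole is at 283.1, so they are aligned. I'll insert gently.

```bash
python3 -m creep '[{"tx":-0.003,"ty":0,"tz":0,"yaw":0,"gripper":0.0},{"tx":-0.006,"ty":0,"tz":0,"yaw":0,"gripper":0.0},{"tx":-0.009,"ty":0,"tz":0,"yaw":0,"gripper":0.0},{"tx":-0.012,"ty":0,"tz":0,"yaw":0,"gripper":0.0},{"tx":-0.014,"ty":0,"tz":0,"yaw":0,"gripper":0.0},{"tx":-0.016,"ty":0,"tz":0,"yaw":0,"gripper":0.0},{"tx":-0.018,"ty":0,"tz":0,"yaw":0,"gripper":0.0},{"tx":-0.018,"ty":0,"tz":0,"yaw":0,"gripper":0.0}]'
python3 -c "
from h import *
go(*J(-.064,-.131),.0245,99.2)"
```

```text
time: 24.12
position: [0.5472, -0.0948, 0.0246]
tool_rot: [0.0, -0.082, 0.997, 0.0]
force: [0.1, -0.8, -1.1]
opening: 0.0108
gripper_force: 58.6
tx -0.0437 ty -0.0004 tz 0.0001 yaw 0.2 | pos [ 0.5472 -0.0948  0.0246] head 99.4 F [ 0.1 -0.8 -1.1] t 24.12
```

Tip is about 8 mm into the first lug with no force. Continuing.

```bash
python3 -m creep '[{"tx":-0.003,"ty":0,"tz":0,"yaw":0,"gripper":0.0},{"tx":-0.006,"ty":0,"tz":0,"yaw":0,"gripper":0.0},{"tx":-0.009,"ty":0,"tz":0,"yaw":0,"gripper":0.0},{"tx":-0.012,"ty":0,"tz":0,"yaw":0,"gripper":0.0},{"tx":-0.015,"ty":0,"tz":0,"yaw":0,"gripper":0.0},{"tx":-0.018,"ty":0,"tz":0,"yaw":0,"gripper":0.0},{"tx":-0.02,"ty":0,"tz":0,"yaw":0,"gripper":0.0},{"tx":-0.02,"ty":0,"tz":0,"yaw":0,"gripper":0.0}]'
python3 -m creep '[{"tx":-0.003,"ty":0,"tz":0,"yaw":0,"gripper":0.0},{"tx":-0.006,"ty":0,"tz":0,"yaw":0,"gripper":0.0},{"tx":-0.009,"ty":0,"tz":0,"yaw":0,"gripper":0.0},{"tx":-0.012,"ty":0,"tz":0,"yaw":0,"gripper":0.0},{"tx":-0.015,"ty":0,"tz":0,"yaw":0,"gripper":0.0},{"tx":-0.017,"ty":0,"tz":0,"yaw":0,"gripper":0.0},{"tx":-0.019,"ty":0,"tz":0,"yaw":0,"gripper":0.0},{"tx":-0.019,"ty":0,"tz":0,"yaw":0,"gripper":0.0}]'
python3 -c "
from h import *
go(*J(-.064,-.131),.0245,99.2)"
```

```text
time: 24.78
position: [0.5671, -0.0915, 0.0246]
tool_rot: [0.0, -0.082, 0.997, 0.0]
force: [-0.0, 0.8, -0.7]
opening: 0.0104
gripper_force: 58.6
time: 25.45
position: [0.5857, -0.0885, 0.0246]
tool_rot: [0.0, -0.082, 0.997, -0.0]
force: [-0.3, 0.1, -0.8]
opening: 0.0112
gripper_force: 58.6
tx -0.0047 ty -0.0004 tz 0.0001 yaw 0.2 | pos [ 0.5857 -0.0885  0.0246] head 99.4 F [-0.3  0.1 -0.8] t 25.45
```

```bash
python3 -m creep '[{"tx":-0.001,"ty":0,"tz":0,"yaw":0,"gripper":0.0},{"tx":-0.002,"ty":0,"tz":0,"yaw":0,"gripper":0.0},{"tx":-0.003,"ty":0,"tz":0,"yaw":0,"gripper":0.0},{"tx":-0.004,"ty":0,"tz":0,"yaw":0,"gripper":0.0},{"tx":-0.005,"ty":0,"tz":0,"yaw":0,"gripper":0.0},{"tx":-0.006,"ty":0,"tz":0,"yaw":0,"gripper":0.0},{"tx":-0.006,"ty":0,"tz":0,"yaw":0,"gripper":0.0},{"tx":-0.006,"ty":0,"tz":0,"yaw":0,"gripper":0.0}]'
python3 -c "
from h import *
go(*J(-.064,-.131),.0245,99.2)"
```

```text
time: 26.12
position: [0.5896, -0.0879, 0.0243]
tool_rot: [-0.002, -0.081, 0.997, 0.0]
force: [-9.1, -0.7, 5.1]
opening: 0.0109
gripper_force: 59.5
tx -0.0008 ty -0.0003 tz -0.0002 yaw 0.1 | pos [ 0.5896 -0.0879  0.0243] head 99.3 F [-9.1 -0.7  5.1] t 26.12
```

Collar contact at 9 N, where expected. Releasing and lifting.

```bash
python3 -m creep '[{"tx":0.001,"ty":0,"tz":0,"yaw":0,"gripper":0.03},{"tx":0.001,"ty":0,"tz":0,"yaw":0,"gripper":0.03},{"tx":0.001,"ty":0,"tz":0,"yaw":0,"gripper":0.03},{"tx":0.001,"ty":0,"tz":0,"yaw":0,"gripper":0.03},{"tx":0.001,"ty":0,"tz":-0.01,"yaw":0,"gripper":0.03},{"tx":0.001,"ty":0,"tz":-0.03,"yaw":0,"gripper":0.03},{"tx":0.001,"ty":0,"tz":-0.06,"yaw":0,"gripper":0.03},{"tx":0.001,"ty":0,"tz":-0.1,"yaw":0,"gripper":0.03}]'
python3 -m creep '[{"tx":0,"ty":0.01,"tz":-0.02,"yaw":0,"gripper":0.0},{"tx":0,"ty":0.03,"tz":-0.02,"yaw":0,"gripper":0.0},{"tx":-0.01,"ty":0.06,"tz":-0.02,"yaw":0,"gripper":0.0},{"tx":-0.02,"ty":0.09,"tz":-0.02,"yaw":0,"gripper":0.0},{"tx":-0.04,"ty":0.11,"tz":-0.02,"yaw":0,"gripper":0.0},{"tx":-0.055,"ty":0.125,"tz":-0.02,"yaw":0,"gripper":0.0},{"tx":-0.063,"ty":0.131,"tz":-0.02,"yaw":0,"gripper":0.0},{"tx":-0.063,"ty":0.131,"tz":-0.02,"yaw":0,"gripper":0.0}]'
python3 - <<'E'
from h import *
i,im=snap("wrist","w10.png")
j,s=snap("scene","s14.png")
go(*J(0,0),.0687,99.2)
q=proj(i,[[*J(-.045,-.131),.05]])[0];print("bore",q,"tip scene",proj(j,[[*J(.005,-.131),.05]]))
for c in("orange",):print(blobs(mask(s,c,(250,170,420,320))))
x0,y0=max(int(q[0])-100,0),max(int(q[1])-100,0)
A=cv2.resize(im[y0:y0+150,x0:x0+200],(400,300));B=cv2.resize(s[195:295,240:373],(400,300))
cv2.imwrite("pics/c7.png",np.hstack([A,B]));print(x0,y0)
E
```

```text
time: 26.78
position: [0.5891, -0.0876, 0.1247]
tool_rot: [-0.002, -0.082, 0.997, 0.0]
force: [-0.0, -0.2, 0.9]
opening: 0.0299
gripper_force: 0.0
time: 27.45
position: [0.6321, 0.0537, 0.145]
tool_rot: [0.0, -0.083, 0.997, 0.0]
force: [-0.1, -0.2, -0.4]
opening: -0.0001
gripper_force: 0.0
tx -0.0020 ty 0.0005 tz 0.0761 yaw 0.1 | pos [0.6308 0.0506 0.1448] head 99.3 F [ 0.3 -0.8  0.8] t 27.55
bore [101.18312907 168.18532028] tip scene [[282.06779612 263.11108948]]
[(141.5, [[339.0, 258.0], [339.0, 244.0], [352.0, 244.0], [352.0, 258.0]])]
1 68
```

View pics/c7.png

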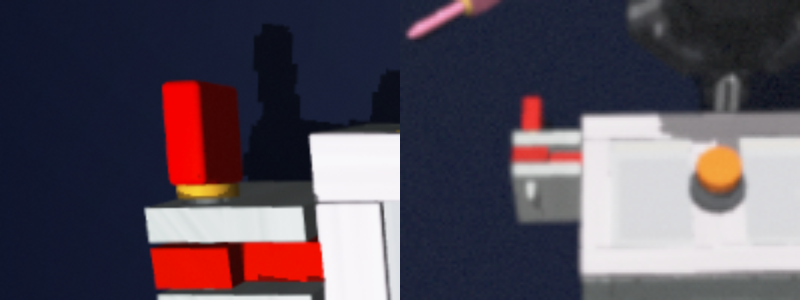

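The wrist crop shows the collar against the front lug, and the scene crop shows the tip sticking out of the back lug at about (283,261). The lid is flat. Now I'll press the plunger.

```bash
python3 -m creep '[{"tx":-0.002,"ty":0,"tz":0.015,"yaw":0,"gripper":0.0},{"tx":-0.002,"ty":0,"tz":0.03,"yaw":0,"gripper":0.0},{"tx":-0.002,"ty":0,"tz":0.045,"yaw":0,"gripper":0.0},{"tx":-0.002,"ty":0,"tz":0.055,"yaw":0,"gripper":0.0},{"tx":-0.002,"ty":0,"tz":0.063,"yaw":0,"gripper":0.0},{"tx":-0.002,"ty":0,"tz":0.07,"yaw":0,"gripper":0.0},{"tx":-0.002,"ty":0,"tz":0.073,"yaw":0,"gripper":0.0},{"tx":-0.002,"ty":0,"tz":0.073,"yaw":0,"gripper":0.0}]'
python3 -m creep '[{"tx":0,"ty":0,"tz":0.002,"yaw":0,"gripper":0.0},{"tx":0,"ty":0,"tz":0.004,"yaw":0,"gripper":0.0},{"tx":0,"ty":0,"tz":0.006,"yaw":0,"gripper":0.0},{"tx":0,"ty":0,"tz":0.008,"yaw":0,"gripper":0.0},{"tx":0,"ty":0,"tz":0.01,"yaw":0,"gripper":0.0},{"tx":0,"ty":0,"tz":0.012,"yaw":0,"gripper":0.0},{"tx":0,"ty":0,"tz":0.013,"yaw":0,"gripper":0.0},{"tx":0,"ty":0,"tz":0.013,"yaw":0,"gripper":0.0}]'
```

```text
time: 28.22
position: [0.6329, 0.0515, 0.0714]
tool_rot: [-0.0, -0.081, 0.997, -0.0]
force: [-1.9, -1.2, 3.4]
opening: -0.0001
gripper_force: 1.4
time: 28.88
position: [0.6335, 0.0518, 0.0598]
tool_rot: [0.0, -0.081, 0.997, -0.0]
force: [-5.2, -3.5, 16.5]
opening: 0.0003
gripper_force: 7.8
```

```bash
python3 -m creep '[{"tx":0,"ty":0,"tz":0.001,"yaw":0,"gripper":0.0},{"tx":0,"ty":0,"tz":0.001,"yaw":0,"gripper":0.0},{"tx":0,"ty":0,"tz":0.001,"yaw":0,"gripper":0.0},{"tx":0,"ty":0,"tz":0.001,"yaw":0,"gripper":0.0},{"tx":0,"ty":0,"tz":0.001,"yaw":0,"gripper":0.0},{"tx":0,"ty":0,"tz":0.001,"yaw":0,"gripper":0.0},{"tx":0,"ty":0,"tz":0.001,"yaw":0,"gripper":0.0},{"tx":0,"ty":0,"tz":0.001,"yaw":0,"gripper":0.0}]'
python3 - <<'E'
from h import *
j,s=snap("scene","s15.png")
print("orange",blobs(mask(s,"orange",(250,170,420,320))),"yellow",blobs(mask(s,"yellow",(250,170,420,320)),3))
print("cap pred up/down",proj(j,[[*J(0,0),.087],[*J(0,0),.076]]))
go(*J(0,0),.0587)
E
```

```text
time: 29.55
position: [0.6337, 0.0518, 0.0596]
tool_rot: [0.001, -0.081, 0.997, -0.0]
force: [-10.0, -3.4, 28.3]
opening: -0.0001
gripper_force: 14.5
orange [(53.5, [[336.8999938964844, 259.8999938964844], [338.20001220703125, 251.89999389648438], [352.5, 254.10000610351562], [351.20001220703125, 262.1000061035156]])] yellow []
cap pred up/down [[344.84701239 250.09403672]
 [344.63920003 252.96954967]]
tx 0.0010 ty -0.0002 tz 0.0009 yaw 0.0 | pos [0.6336 0.0518 0.0596] head 99.3 F [-10.   -3.6  29. ] t 29.60
```

The plunger is bottomed out: it moved 11.8 mm, is held with about 28 N, and the cap's lower edge dropped 4 px in the scene image. Handing in.

```bash
python3 -c "
from cell import robot
print(robot.finish_job())"
```

```text
the job is handed in; nothing more can be done
None
```

Job handed in at about 30 s: tray pushed to its hard stop, lid shut, pin pushed in until the collar met the lug and let go, and the plunger held fully down with about 28 N; the hand-in call returned no verdict.

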